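Make up a cleaning-test kit and a retouching kit

TASK

Make up the two kits for tomorrow's site visit. The cleaning-test tray (the one with the tweezers already in its groove) gets the stand loupe in its loupe pocket and a mixing cup in its cup pocket, with the slim brown solvent bottle standing inside that cup; the retouching tray (the one with the paint brush in its groove) gets the other mixing cup, left empty, in its cup pocket and the stout brown bottle of retouching medium in its bottle pocket. Everything stands upright on the floor of its place and is let go, and neither bottle may be tipped over on the way.

Things in the scene. Friction and masses are not known exactly. Their poses are not given: they have to be found in the camera images.
- tray_tweezers: Fixed kit tray, grey foam in a black shell, 112 x 174 mm (x by y), 20 mm high; origin: centre of its underside. Round pockets, floor 5 mm above the table, centres at tray x +13 mm: cup pocket (64 mm across) at y -42, loupe pocket (60 mm) at y +42 mm. A groove at x -36 mm holds a pair of steel tweezers (fixed, under 25 mm high). Left or right on the table, turned up to 0.3 rad.
- tray_brush: Fixed kit tray, grey foam in a black shell, 112 x 204 mm (x by y), 20 mm high; origin: centre of its underside. Round pockets, floor 5 mm above the table, centres at tray x +13 mm: cup pocket (64 mm across) at y -48, bottle pocket (52 mm) at y +48 mm. A groove at x -36 mm holds a paint brush (fixed, under 25 mm high). Left or right on the table, turned up to 0.3 rad.
- cup_1: White open mixing cup, empty but for dried paint: 57 mm across the rim, 42 mm across the foot, 48 mm high, 30 g; thin tapering wall, inside about 35 mm wide at its floor (2 mm thick) and 48 mm at the mouth. Origin: centre of its underside, z up. Grip across its outside, high up. The two cups are alike; either may go to either kit.
- cup_2: White open mixing cup, empty but for dried paint: 57 mm across the rim, 42 mm across the foot, 48 mm high, 30 g; thin tapering wall, inside about 35 mm wide at its floor (2 mm thick) and 48 mm at the mouth. Origin: centre of its underside, z up. Grip across its outside, high up. The two cups are alike; either may go to either kit.
- stand_loupe: Black stand loupe (a short drum with a clear lens on top), 44 mm across, 46 mm high, 60 g, flat-footed. Origin at the centre of its underside, z up through the lens. Grip it across its upper part, so that the fingertips stay clear of the tray.
- slim_bottle: Slim brown glass bottle with a ribbed blue cap: 28 mm across and 78 mm high, cap 22 mm across from 57 mm up; 39 g. Origin at the centre of its underside, z up. Grip it by the cap near its top, to keep the fingers above a cup round it. It is the narrower of the two brown bottles in the stock.
- stout_bottle: Stout brown glass bottle with a ribbed cream cap: 36 mm across and 80 mm high, cap 29 mm across from 58 mm up; 66 g. Origin at the centre of its underside, z up. Grip it by the cap or round the upper body. It is too wide for the cups.
Mind the look-alikes: they are no part of the job. Leave any orange look-alike of the slim_bottle alone.

How it is judged:
At the end, for the whole second after the job is handed in: Tweezers tray: loupe and one cup in their pockets, slim bottle in that cup (within 12 mm of its centre, base under 7 mm above the cup's). Brush tray: other cup and stout bottle in their pockets. In pockets: within 12 mm (cups 13), base within 4 mm of the floor. All upright (0.15 rad), still (((x of cup_1 in the frame of tray_tweezers between 0 and 0.026 m and y of cup_1 in the frame of tray_tweezers between -0.055 and -0.029 m and z of cup_1 in the frame of tray_tweezers below 0.009 m and x of cup_2 in the frame of tray_brush between 0 and 0.026 m and y of cup_2 in the frame of tray_brush between -0.061 and -0.035 m and z of cup_2 in the frame of tray_brush below 0.009 m and horizontal distance between slim_bottle and cup_1 below 0.012 m and z of slim_bottle in the frame of cup_1 between -0.002 and 0.007 m) or (x of cup_2 in the frame of tray_tweezers between 0 and 0.026 m and y of cup_2 in the frame of tray_tweezers between -0.055 and -0.029 m and z of cup_2 in the frame of tray_tweezers below 0.009 m and x of cup_1 in the frame of tray_brush between 0 and 0.026 m and y of cup_1 in the frame of tray_brush between -0.061 and -0.035 m and z of cup_1 in the frame of tray_brush below 0.009 m and horizontal distance between slim_bottle and cup_2 below 0.012 m and z of slim_bottle in the frame of cup_2 between -0.002 and 0.007 m)) and x of stand_loupe in the frame of tray_tweezers between 0.001 and 0.025 m and y of stand_loupe in the frame of tray_tweezers between 0.03 and 0.054 m and z of stand_loupe in the frame of tray_tweezers below 0.009 m and x of stout_bottle in the frame of tray_brush between 0.001 and 0.025 m and y of stout_bottle in the frame of tray_brush between 0.036 and 0.06 m and z of stout_bottle in the frame of tray_brush below 0.009 m and angle between each of cup_1, cup_2, stand_loupe, slim_bottle, stout_bottle's own z axis and vertical below 0.15 rad and linear speed of each of cup_1, cup_2, stand_loupe, slim_bottle, stout_bottle below 0.02 m/s); the robot touches nothing.
It fails at once if a bottle is tipped over (more than 0.7 rad from upright) (angle between any of slim_bottle, stout_bottle's own z axis and vertical above 0.7 rad).
It also fails if it takes over 115 s, if anything falls off the work surface, if the arm or the gripper's body presses on something with over 40 N, if the wrist force passes 120 N, or if a joint passes its speed limit or range.

ROBOT

A 7-joint arm with a two-finger parallel gripper is mounted at the origin on a cart in front of the work surface, level with it; the furniture and walls round the work are solid. World frame = base frame: x ahead of the robot, y to its left, z up, the work surface at z = 0. Lengths are in m, angles in rad, forces in N, time in s.
With the tool pointing down it reaches from about 0.4 to 0.925 m from the base axis. Payload 4.1 kg.
Tool frame: the origin (TCP) lies between the finger pads; the fingertips stand env.tcp_to_tips ahead of it and the grasp point (between the pads) lies 11 mm behind it (env.tcp_to_tips is the distance from the TCP to the fingertips, in m); z points along the fingers, y is the direction in which the jaws open and shut (so a half turn about z gives the same grasp; the last joint's range is limited). The gripper opens to 85 mm and grips with 20 to 120 N. Pads are 22 mm wide; open, the fingers measure 114 mm over their backs; the gripper's body (76 mm by 85 mm) begins 54 mm behind the grasp point. The pads swing forward as they close: fully open they stand 13 mm farther back than shut.
Start: joints at [-0.099, 0.398, 0.045, 1.537, -0.019, 1.207, -0.051], TCP at [0.65, 0, 0.239] pointing down, gripper open.
Joint ranges: [-2.82, 2.82], [-0.49, 2.23], [-1.37, 1.46], [0, 2.46], [-1.36, 4.5], [0.23, 2], [-2.94, 2.94]. Speed limits (rad/s): [2.57, 2.57, 3.14, 3.14, 3.14, 3.14, 3.14].

INTERFACE

Orientations are given as a 3x3 rotation matrix whose columns are the frame's x, y, z axes.
In Python, from rig import read_state, capture, env gives the robot as it stands.
- The arm moves only by the tool step_arm, never from a script. Its argument "plan" is a list of rows, each a list of 7 numbers: the turn, a rotation vector about the tool's x, y, z in degrees, then the shift along the tool's x, y, z in cm, then the opening, from 0 (shut) to 1 (fully open). In form: [[wx, wy, wz, x, y, z, gripper], ...]. A call has exactly 8 rows; each row shifts and turns the pose as measured when the row begins, along the tool's axes as they then stand; what a row does not reach is not made up. A row lasts 1/10 s, in which the tool goes at most 50 mm and 8.59 degrees, less where a joint would pass 70% of its speed; a pose out of reach is approached as far as the arm can. A call is refused whole if a number of a shift passes 5 or a number of a turn 8.59, either way. A call with a gripper value outside its range is refused whole. The fingers move at their own pace and stop on an object; "newtons" is the grip in N (left out, the last holds). Time passes only in rows, so rows that do not move let the fingers close, or fill a call up. It gives the time, the measured TCP pose, the force and the opening at its end, in the units of the state.
- read_state(): the state, without advancing time (a new reading comes with each control period).
- capture(name): name is "scene" or "side" or "wrist"; returns a dict with "img" (384x512x3 uint8, red, green, blue), "fov_y" (degrees; the focal length in pixels is half the picture's height over the tangent of half this angle, whatever the lens; pixels are square), "cx", "cy" (the principal point, pixels), "R" (3x3) and "t" (3): a world point X has camera coordinates R X + t. Camera axes: x right, y down, z forward; pixel columns grow to the right and rows downward; lengths in m; the calibration is good to about 2 mm. A picture is of the moment at which its call begins. There is no depth.
- env.close_job(): hands the job in, once; it reports no verdict.
The state is a dict: "time_s": time; "q": joint angles; "qd": joint speeds; "joint_efforts": joint torques, N m; "eef_pos": TCP position; "tcp_rot": TCP orientation; "wrist_force": force on the tool from outside, world axes, zero at the start; "ft_torque": the same for the moment, N m; "finger_gap": finger opening in m.
Only numpy, scipy, OpenCV 4.12 (cv2) and the standard library are available. Lean on these libraries where they do the work, as an engineer would, in place of code of your own. Each camera call takes 0.05 s, during which the arm holds its last target. There are 200 camera calls.

## Working session

There is one attempt and no reset: what is moved stays moved. The work goes in short steps, Python scripts to look and compute and a tool call to move; the robot and the scene stay as the last step left them, time stands still between calls to the robot, and variables do not carry over. Pictures are saved under pics/ and viewed, about 12 in all and at most 16, crops included, and the job is handed in when it is done.

Besides the shell and the picture viewer there is one more tool, called after "Call:" by a JSON object that holds its "name" and its "arguments". step_arm: Moves the arm, as the interface text tells. Its arguments: {"type":"object","properties":{"plan":{"type":"array","items":{"type":"array","items":{"type":"number"}}},"newtons":{"type":"number"}},"required":["plan"]}

```bash
ls; mkdir -p pics
python3 - <<'E'
from rig import read_state,capture,env
import cv2,numpy as np
for n in ("scene","side"):
    c=capture(n); cv2.imwrite(f"pics/{n}0.png",cv2.resize(c["img"][:,:,::-1],(800,600),interpolation=cv2.INTER_CUBIC))
    np.savez(f"{n}0.npz",**c); print(n,c["fov_y"],c["cx"],c["cy"],(-c["R"].T@c["t"]).round(3))
s=read_state();print(s["eef_pos"],s["tcp_rot"],s["finger_gap"],env.tcp_to_tips,s["time_s"])
E
```

```text
pics
scene 47.60572903778168 258.0952996262315 188.790550385872 [ 0.104 -0.496  0.86 ]
side 44.71350402806237 254.6346296898756 192.443297871682 [0.31  0.945 0.441]
[6.49436555e-01 3.44258090e-05 2.38351460e-01] [[-7.40109517e-05  9.99998348e-01 -1.81608801e-03]
 [ 9.99999995e-01  7.38769840e-05 -7.38341632e-05]
 [-7.36998742e-05 -1.81609346e-03 -9.99998348e-01]] 0.08577423428024124 0.008 0.1
```

View pics/scene0.png

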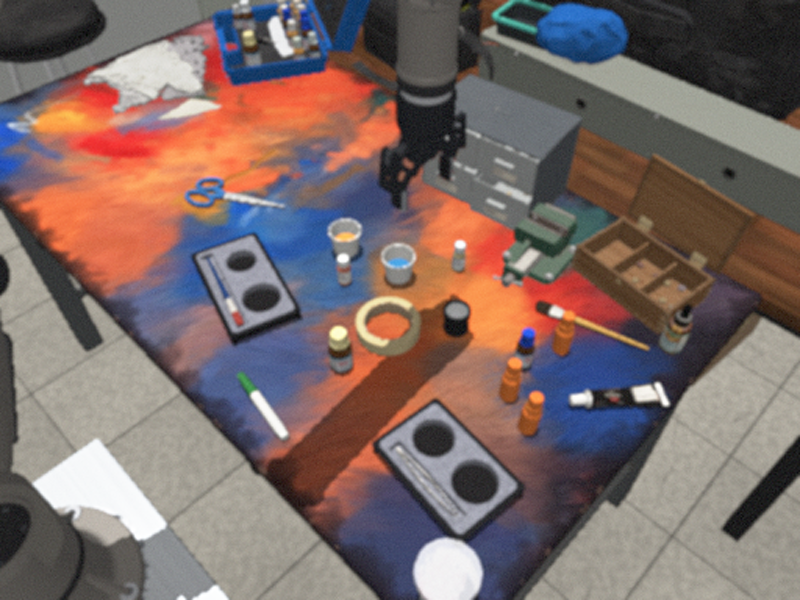

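View pics/side0.png

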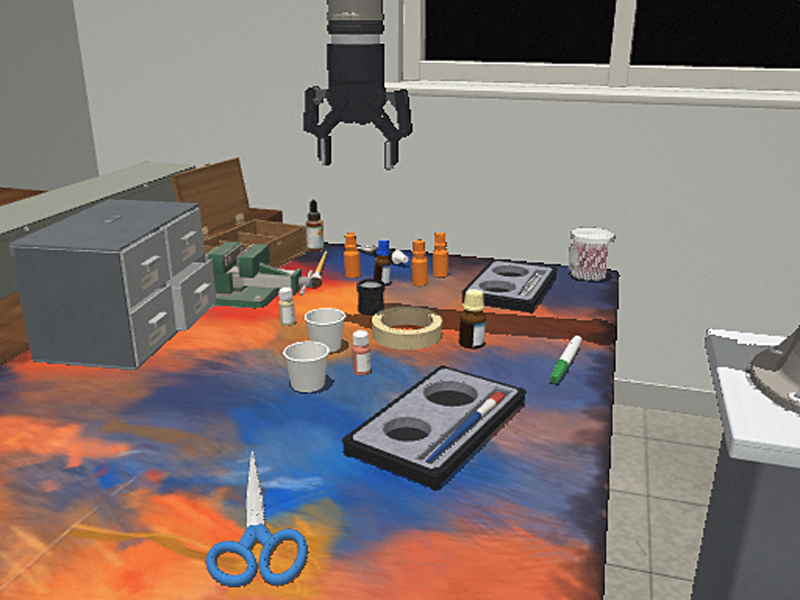

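Scene: tweezers tray (450,470), brush tray (247,287), cups (345,237) and (398,263), loupe (456,318), stout bottle (340,350). The blue-capped brown slim bottle is at (527,345), among orange look-alikes at (565,333), (511,380) and (531,413). Enlarging to confirm and measure.

```bash
cat > h.py <<'E'
import numpy as np,cv2
def ray(c,u,v):
    f=192/np.tan(np.radians(float(c["fov_y"]))/2)
    d=c["R"].T@np.array([(u-c["cx"])/f,(v-c["cy"])/f,1]); return -c["R"].T@c["t"],d
def atz(c,u,v,z):
    o,d=ray(c,u,v); return (o+d*(z-o[2])/d[2])
def proj(c,X):
    f=192/np.tan(np.radians(float(c["fov_y"]))/2)
    p=c["R"]@np.array(X)+c["t"]; return np.array([c["cx"]+f*p[0]/p[2],c["cy"]+f*p[1]/p[2]])
def crop(c,x0,y0,w,h,k,name):
    im=cv2.resize(c["img"][y0:y0+h,x0:x0+w,::-1],None,fx=k,fy=k,interpolation=cv2.INTER_CUBIC)
    cv2.imwrite(name,im)
E
python3 - <<'E'
from h import *
c=np.load("scene0.npz")
crop(c,118,130,200,150,4,"pics/c1.png"); crop(c,230,180,200,150,4,"pics/c2.png")
E
```

```text
(no output)
```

View pics/c1.png

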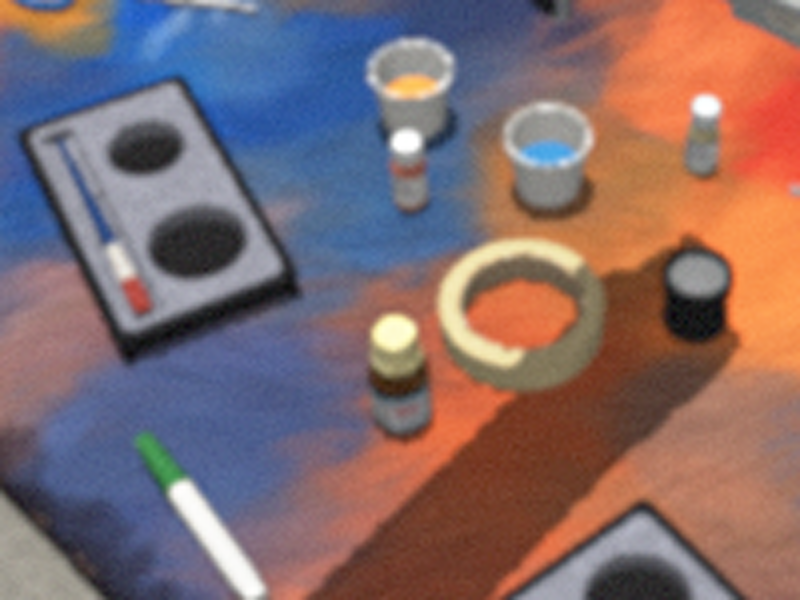

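View pics/c2.png

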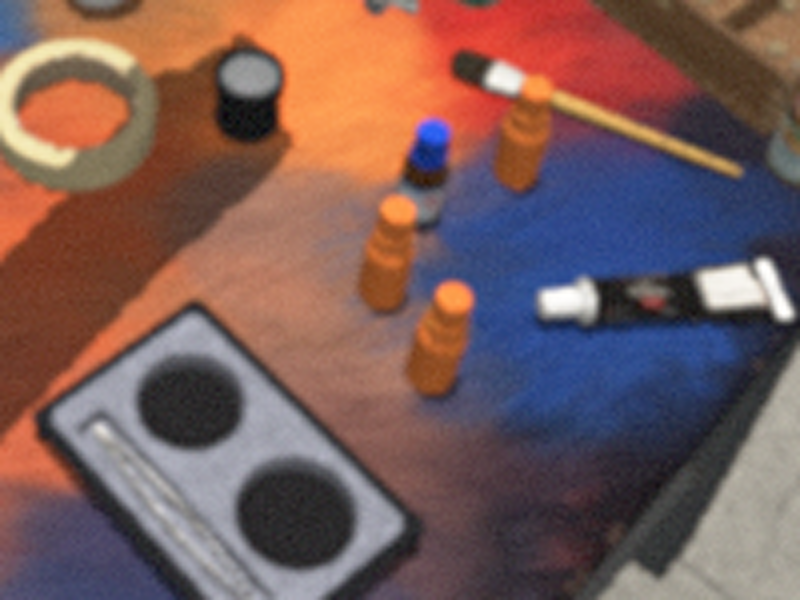

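Run:
```python
from h import *
c=np.load("scene0.npz"); s=np.load("side0.npz")
P={"bpB":(1,145,148,.02,410,429),"bpC":(1,197,241,.02,451,393),"tpL":(2,190,402,.02,495,288),"tpC":(2,296,512,.02,512,271),
"cupA":(1,411,71,.048,306,352),"cupB":(1,547,138,.048,325,315),"stout":(1,395,331,.08,474,295),"loupe":(1,697,272,.046,370,286),"slim":(2,433,133,.078,383,243),
"o1":(2,537,90,.078,352,236),"o2":(2,397,211,.078,419,241),"o3":(2,453,297,.078,440,235),"vial1":(1,408,140,.05,361,336),"vial2":(1,706,104,.05,287,293)}
for k,(n,u,v,z,su,sv) in P.items():
    x0,y0=((118,130),(230,180))[n-1]
    a=atz(c,x0+(u+.5)/4-.5,y0+(v+.5)/4-.5,z); b=atz(s,(su+.5)/1.5625-.5,(sv+.5)/1.5625-.5,z)
    print(k,a.round(4),b.round(4))
    P[k]=a
for a,b in(("bpC","bpB"),("tpC","tpL")):
    d=(P[b]-P[a])[:2]; print(a,np.linalg.norm(d),"yaw",np.degrees(np.arctan2(-d[0],d[1])))
```

```text
bpB [0.4973 0.2801 0.02  ] [0.4916 0.2847 0.02  ]
bpC [0.4702 0.1883 0.02  ] [0.4669 0.1931 0.02  ]
tpL [ 0.4762 -0.1917  0.02  ] [ 0.4765 -0.1748  0.02  ]
tpC [ 0.4674 -0.2746  0.02  ] [ 0.4622 -0.2677  0.02  ]
cupA [0.6551 0.1846 0.048 ] [0.6517 0.1935 0.048 ]
cupB [0.6743 0.0734 0.048 ] [0.6737 0.0761 0.048 ]
stout [0.4808 0.004  0.08  ] [0.4756 0.0205 0.08  ]
loupe [ 0.6578 -0.0722  0.046 ] [ 0.6527 -0.057   0.046 ]
slim [ 0.6753 -0.1944  0.078 ] [ 0.6705 -0.1789  0.078 ]
o1 [ 0.7435 -0.2183  0.078 ] [ 0.7345 -0.2022  0.078 ]
o2 [ 0.6176 -0.2138  0.078 ] [ 0.6155 -0.2082  0.078 ]
o3 [ 0.5941 -0.2698  0.078 ] [ 0.5898 -0.2539  0.078 ]
vial1 [0.608  0.1356 0.05  ] [0.6009 0.1322 0.05  ]
vial2 [0.7697 0.0188 0.05  ] [0.7579 0.0182 0.05  ]
bpC 0.09575388013601988 yaw -16.476784282006797
tpC 0.08341922825431175 yaw -6.0740883784628386
```

Confirmed: the slim bottle is the only brown one with a blue cap (c2 (433,133)); its neighbours at (537,90), (397,211) and (453,297) are orange. Pocket spacings come out at 96 and 83 mm, against a nominal 96 and 84. I'll turn the tool so the jaws lie along world y.

Call:
{"name": "step_arm", "arguments": {"plan": [[0, 0, 8.5, 0, 0, 0, 1], [0, 0, 8.5, 0, 0, 0, 1], [0, 0, 8.5, 0, 0, 0, 1], [0, 0, 8.5, 0, 0, 0, 1], [0, 0, 8.5, 0, 0, 0, 1], [0, 0, 8.5, 0, 0, 0, 1], [0, 0, 8.5, 0, 0, 0, 1], [0, 0, 8.5, 0, 0, 0, 1]], "newtons": 30}}

```text
time_s: 0.9
eef_pos: [0.6462, -0.0, 0.2331]
tcp_rot: [[0.934, 0.358, -0.012], [0.358, -0.934, -0.0], [-0.011, -0.004, -1.0]]
wrist_force: [-0.1, -0.3, -0.6]
finger_gap: 0.0856
```

Call:
{"name": "step_arm", "arguments": {"plan": [[0, 0, 8.5, 0, 0, 0, 1], [0, 0, 8.5, 0, 0, 0, 1], [0, 0, 4, 0, 0, 0, 1], [0, -0.7, 1.5, 0, 2.5, 0, 1], [0, 0, 0, 0, 2.5, 0, 1], [0, 0, 0, 0.5, 2, 0, 1], [0, 0, 0, 0, 0, 0, 1], [0, 0, 0, 0, 0, 0, 1]]}}

```text
time_s: 1.7
eef_pos: [0.6466, -0.0686, 0.2277]
tcp_rot: [[0.999, -0.032, -0.034], [-0.032, -0.999, 0.001], [-0.034, -0.0, -0.999]]
wrist_force: [-0.3, 0.9, -0.9]
finger_gap: 0.0856
```

```bash
cat >> h.py <<'E'
def goto(x,y,z):
    from rig import read_state
    s=read_state(); R=np.array(s["tcp_rot"]); d=R.T@(np.array([x,y,z])-s["eef_pos"])*100
    # rotation to x=wx, y=-wy, z=-wz in tool frame
    w=cv2.Rodrigues(R.T@np.diag([1.,-1,-1]))[0].ravel()
    print("rel cm",d.round(2),"rot deg",np.degrees(w).round(2),"eef",s["eef_pos"].round(4),"gap",round(s["finger_gap"],4),"F",np.array(s["wrist_force"]).round(1),"t",s["time_s"],"q7",round(s["q"][6],2))
E
python3 - <<'E'
from h import *
from rig import capture
goto(.656,-.071,.12)
c=capture("wrist"); np.savez("w1.npz",**c); crop(c,0,0,512,384,1.5,"pics/w1.png")
print(proj(c,(.656,-.071,.046)),proj(c,(.675,-.194,.078)))
E
```

```text
rel cm [ 1.31  0.22 10.73] rot deg [-0.04  1.95 -1.84] eef [ 0.6466 -0.0686  0.2277] gap 0.0856 F [-0.3  0.9 -0.9] t 1.7 q7 -1.43
[253.76231328 161.00026562] [387.22271674 144.83185311]
```

View pics/w1.png

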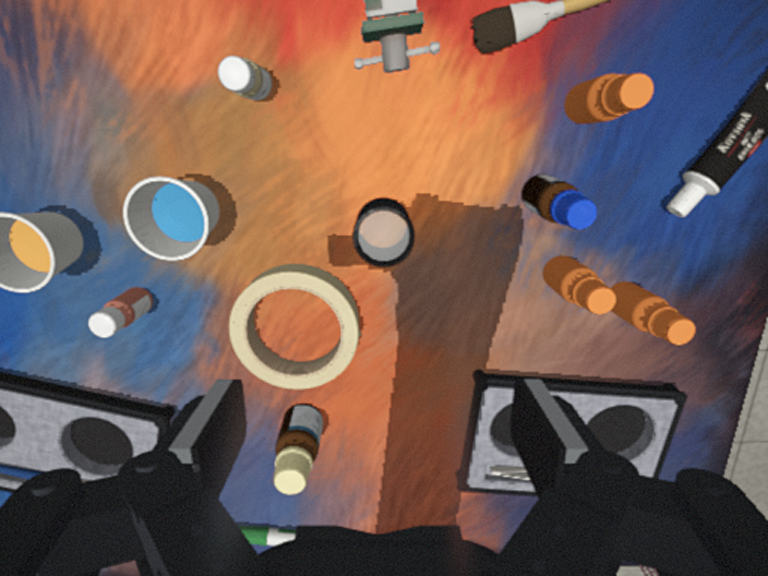

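Run:
```python
from h import *
c=np.load("w1.npz")
for k,u,v,z in (("loupe",384,232,.046),("cupB",166,218,.048),("cupA",16,252,.048),("slim",579,211,.078),("stout",290,475,.08),("tpC",617,432,.02),("o1",635,91,.078),("o2",600,299,.078),("o3",680,330,.078)):
    print(k,atz(c,(u+.5)/1.5-.5,(v+.5)/1.5-.5,z).round(4))
```

```text
loupe [ 0.6628 -0.0733  0.046 ]
cupB [0.6776 0.0741 0.048 ]
cupA [0.6573 0.183  0.048 ]
slim [ 0.679  -0.1923  0.078 ]
stout [0.4873 0.0025 0.08  ]
tpC [ 0.4725 -0.2729  0.02  ]
o1 [ 0.7454 -0.2158  0.078 ]
o2 [ 0.6211 -0.2126  0.078 ]
o3 [ 0.5972 -0.2689  0.078 ]
```

Call:
{"name": "step_arm", "arguments": {"plan": [[0, 1.9, -1.8, 0.8, 0.2, 3, 1], [0, 0, 0, 0.5, 0.2, 3, 1], [0, 0, 0, 0.2, 0, 3, 1], [0, 0, 0, 0, 0, 2.5, 1], [0, 0, 0, 0, 0, 2, 1], [0, 0, 0, 0, 0, 1, 1], [0, 0, 0, 0, 0, 0, 1], [0, 0, 0, 0, 0, 0, 1]]}}

```text
time_s: 2.55
eef_pos: [0.6632, -0.0584, 0.0791]
tcp_rot: [[1.0, 0.016, 0.004], [0.016, -1.0, 0.008], [0.004, -0.008, -1.0]]
wrist_force: [0.2, 0.3, 0.1]
finger_gap: 0.0854
```

Run:
```python
from h import *
from rig import capture
goto(.66,-.073,.028)
c=capture("wrist"); np.savez("w2.npz",**c); crop(c,0,0,512,384,1.5,"pics/w2.png")
```

```text
rel cm [-0.37  1.49  5.1 ] rot deg [-0.47 -0.23  0.9 ] eef [ 0.6632 -0.0584  0.0791] gap 0.0854 F [0.2 0.3 0.1] t 2.55 q7 -1.35
```

View pics/w2.png

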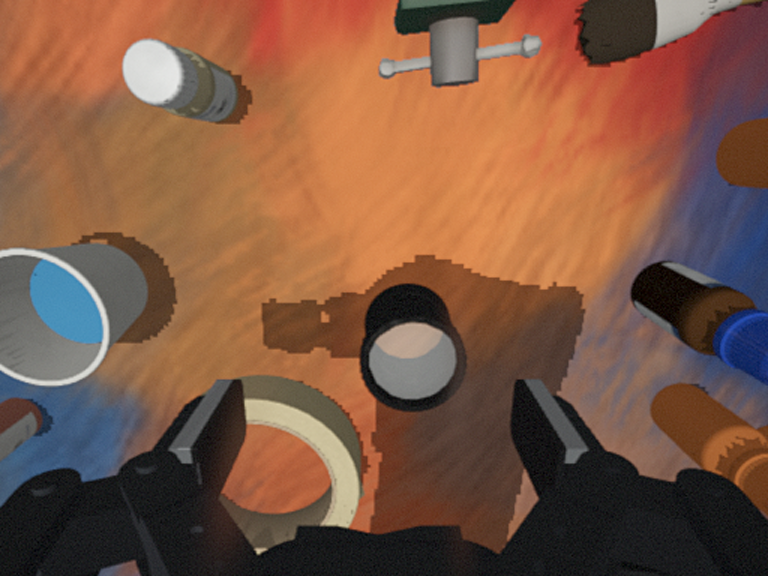

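Run:
```python
from h import *
c=np.load("w2.npz"); f=lambda c,u,v,z,k=1.5:atz(c,(u+.5)/k-.5,(v+.5)/k-.5,z)
print("loupe",f(c,413,358,.046))
c=np.load("w1.npz")
for u,v in ((295,264),(360,328),(229,328),(295,388)): print("tape",f(c,u,v,.025).round(3))
```

```text
loupe [ 0.6624829  -0.07245141  0.046     ]
tape [ 0.636 -0.006  0.025]
tape [ 0.582 -0.052  0.025]
tape [0.585 0.051 0.025]
tape [0.529 0.004 0.025]
```

Call:
{"name": "step_arm", "arguments": {"plan": [[-0.4, -0.2, 0.9, -0.1, 0.8, 0, 0.85], [0, 0, 0, 0, 0.6, 0.5, 0.8], [0, 0, 0, 0, 0.1, 1, 0.8], [0, 0, 0, 0, 0, 1.2, 0.8], [0, 0, 0, 0, 0, 1.2, 0.8], [0, 0, 0, 0, 0, 0.7, 0.8], [0, 0, 0, 0, 0, 0, 0.8], [0, 0, 0, 0, 0, 0, 0.8]]}}

```text
time_s: 3.4
eef_pos: [0.664, -0.0756, 0.0316]
tcp_rot: [[1.0, -0.002, 0.004], [-0.002, -1.0, 0.0], [0.004, -0.0, -1.0]]
wrist_force: [-0.8, -0.7, 0.8]
finger_gap: 0.0684
```

```bash
python3 -c "
from h import *
goto(.662,-.073,.028)"
```

```text
rel cm [-0.2  -0.26  0.36] rot deg [-0.02 -0.26 -0.14] eef [ 0.664  -0.0756  0.0316] gap 0.0684 F [-0.8 -0.7  0.8] t 3.4 q7 -1.33
```

Call:
{"name": "step_arm", "arguments": {"plan": [[0, -0.2, 0, -0.2, -0.2, 0.3, 0.8], [0, 0, 0, 0, 0, 0, 0], [0, 0, 0, 0, 0, 0, 0], [0, 0, 0, 0, 0, 0, 0], [0, 0, 0, 0, 0, 0, 0], [0, 0, 0, 0, 0, 0, 0], [0, 0, 0, 0, 0, -1, 0], [0, 0, 0, 0, 0, -2, 0]]}}

```text
time_s: 4.2
eef_pos: [0.6603, -0.0726, 0.058]
tcp_rot: [[1.0, -0.002, -0.003], [-0.002, -1.0, 0.001], [-0.003, -0.001, -1.0]]
wrist_force: [0.1, 0.5, -0.3]
finger_gap: 0.0416
```

```bash
python3 -c "
from h import *
goto(.475,-.190,.09)"
```

```text
rel cm [-18.52  11.77  -3.15] rot deg [-0.05  0.18 -0.1 ] eef [ 0.6603 -0.0726  0.058 ] gap 0.0416 F [ 0.1  0.5 -0.3] t 4.2 q7 -1.35
```

Call:
{"name": "step_arm", "arguments": {"plan": [[0, 0, 0, 0, 0, -2.5, 0], [0, 0, 0, -2, 1, -1, 0], [0, 0, 0, -3.5, 2.3, 0, 0], [0, 0, 0, -3.5, 2.3, 0, 0], [0, 0, 0, -3.5, 2.3, 0, 0], [0, 0, 0, -3, 2, 0, 0], [0, 0, 0, -1.5, 1, 0, 0], [0, 0, 0, 0, 0, 0, 0]]}}

```text
time_s: 5.0
eef_pos: [0.4904, -0.1845, 0.1023]
tcp_rot: [[1.0, 0.001, 0.013], [0.001, -1.0, 0.001], [0.013, -0.001, -1.0]]
wrist_force: [0.2, 1.3, -0.5]
finger_gap: 0.0419
```

Run:
```python
from h import *
from rig import capture
goto(.478,-.191,.036)
c=capture("wrist"); np.savez("w3.npz",**c); crop(c,0,0,512,384,1.5,"pics/w3.png")
```

```text
rel cm [-1.33  0.65  6.61] rot deg [-0.07 -0.76  0.03] eef [ 0.4904 -0.1845  0.1023] gap 0.0419 F [ 0.2  1.3 -0.5] t 5.0 q7 -1.13
```

View pics/w3.png

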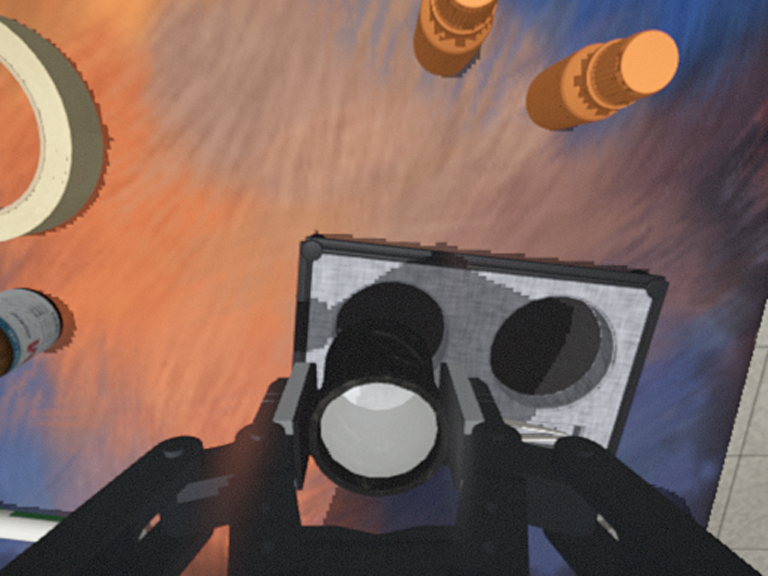

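Run:
```python
from h import *
c=np.load("w3.npz"); f=lambda c,u,v,z,k=1.5:atz(c,(u+.5)/k-.5,(v+.5)/k-.5,z)
print("tpC",f(c,552,352,.02),"tpL",f(c,391,333,.02)); print("corners",f(c,304,240,.02),f(c,664,280,.02), "o2",f(c,455,0,.078),"o3",f(c,649,62,.078),"heldloupe top",f(c,380,432,.11-.03+.046-.028+.02))
```

```text
tpC [ 0.47015612 -0.27418505  0.02      ] tpL [ 0.48052648 -0.19133908  0.02      ]
corners [ 0.52819354 -0.1493867   0.02      ] [ 0.50862915 -0.32462348  0.02      ] o2 [ 0.61262753 -0.20805801  0.078     ] o3 [ 0.59564644 -0.26972199  0.078     ] heldloupe top [ 0.48848124 -0.18552001  0.118     ]
```

Call:
{"name": "step_arm", "arguments": {"plan": [[0, -0.7, 0, -0.8, 0.4, 0, 0], [0, 0, 0, -0.4, 0.25, 0.5, 0], [0, 0, 0, 0, 0, 1, 0], [0, 0, 0, 0, 0, 1, 0], [0, 0, 0, 0, 0, 1, 0], [0, 0, 0, 0, 0, 0.8, 0], [0, 0, 0, 0, 0, 0.3, 0], [0, 0, 0, 0, 0, 0, 0]]}}

```text
time_s: 5.85
eef_pos: [0.4853, -0.1852, 0.0508]
tcp_rot: [[1.0, 0.013, 0.002], [0.013, -1.0, 0.002], [0.002, -0.002, -1.0]]
wrist_force: [-0.6, -0.8, -0.8]
finger_gap: 0.0415
```

```bash
python3 -c "
from h import *
goto(.4785,-.191,.034)"
```

```text
rel cm [-0.7   0.57  1.68] rot deg [-0.14 -0.13  0.73] eef [ 0.4853 -0.1852  0.0508] gap 0.0415 F [-0.6 -0.8 -0.8] t 5.85 q7 -1.08
```

Call:
{"name": "step_arm", "arguments": {"plan": [[0, 0, 0.7, -0.7, 0.5, 0, 0], [0, 0, 0, -0.2, 0.2, 0, 0], [0, 0, 0, 0, 0, 0, 0], [0, 0, 0, 0, 0, 0.3, 0], [0, 0, 0, 0, 0, 0.3, 0], [0, 0, 0, 0, 0, 0.3, 0], [0, 0, 0, 0, 0, 0.3, 0], [0, 0, 0, 0, 0, 0, 0]]}}

```text
time_s: 6.65
eef_pos: [0.4765, -0.1936, 0.039]
tcp_rot: [[1.0, -0.001, 0.005], [-0.001, -1.0, 0.002], [0.005, -0.002, -1.0]]
wrist_force: [-0.4, -0.3, -0.3]
finger_gap: 0.0416
```

```bash
python3 -c "
from h import *
goto(.4785,-.191,.034)"
```

```text
rel cm [ 0.19 -0.26  0.5 ] rot deg [-0.1  -0.3  -0.08] eef [ 0.4765 -0.1936  0.039 ] gap 0.0416 F [-0.4 -0.3 -0.3] t 6.65 q7 -1.06
```

Call:
{"name": "step_arm", "arguments": {"plan": [[0, 0, 0, 0.2, -0.2, 0.2, 0], [0, 0, 0, 0, 0, 0.3, 0], [0, 0, 0, 0, 0, 0.2, 0], [0, 0, 0, 0, 0, 0, 0], [0, 0, 0, 0, 0, 0, 0.7], [0, 0, 0, 0, 0, 0, 0.7], [0, 0, 0, 0, 0, 0, 0.7], [0, 0, 0, 0, 0, 0, 0.7]]}}

```text
time_s: 7.45
eef_pos: [0.4804, -0.1914, 0.0344]
tcp_rot: [[1.0, -0.001, 0.007], [-0.001, -1.0, 0.003], [0.007, -0.003, -1.0]]
wrist_force: [0.7, 0.1, -0.9]
finger_gap: 0.0595
```

```bash
python3 -c "
from h import *
goto(.676,.074,.12)"
```

```text
rel cm [ 19.6  -26.58  -8.34] rot deg [-0.18 -0.39 -0.04] eef [ 0.4804 -0.1914  0.0344] gap 0.0595 F [ 0.7  0.1 -0.9] t 7.45 q7 -1.06
```

Call:
{"name": "step_arm", "arguments": {"plan": [[0, 0, 0, 0, 0, -2, 0.75], [0, 0, 0, 0, 0, -3, 0.9], [0, 0, 0, 0, 0, -4, 1], [0, 0, 0, 4, -4.5, -1, 1], [0, 0, 0, 4, -5, 0, 1], [0, 0, 0, 4, -5, 0, 1], [0, 0, 0, 4, -5, 0, 1], [0, 0, 0, 3, -5, 0, 1]]}}

```text
time_s: 8.25
eef_pos: [0.6357, 0.0032, 0.1355]
tcp_rot: [[1.0, -0.02, 0.004], [-0.02, -1.0, 0.001], [0.004, -0.001, -1.0]]
wrist_force: [0.7, -0.4, 0.0]
finger_gap: 0.0854
```

```bash
python3 -c "
from h import *
goto(.676,.074,.08)"
```

```text
rel cm [ 3.86 -7.16  5.57] rot deg [-0.03 -0.24 -1.17] eef [0.6357 0.0032 0.1355] gap 0.0854 F [ 0.7 -0.4  0. ] t 8.25 q7 -1.52
```

Call:
{"name": "step_arm", "arguments": {"plan": [[0, 0, -1.1, 1.5, -3, 0, 1], [0, 0, 0, 1.5, -3, 1, 1], [0, 0, 0, 1, -1.5, 1.5, 1], [0, 0, 0, 0.2, -0.2, 1.5, 1], [0, 0, 0, 0, 0, 1, 1], [0, 0, 0, 0, 0, 0.5, 1], [0, 0, 0, 0, 0, 0, 1], [0, 0, 0, 0, 0, 0, 1]]}}

```text
time_s: 9.05
eef_pos: [0.6805, 0.09, 0.0754]
tcp_rot: [[1.0, 0.008, 0.002], [0.008, -1.0, 0.003], [0.002, -0.003, -1.0]]
wrist_force: [-0.2, -1.2, -0.5]
finger_gap: 0.0856
```

```bash
python3 -c "
from h import *
goto(.677,.074,.027)"
```

```text
rel cm [-0.37  1.61  4.83] rot deg [-0.15 -0.12  0.48] eef [0.6805 0.09   0.0754] gap 0.0856 F [-0.2 -1.2 -0.5] t 9.05 q7 -1.6
```

Call:
{"name": "step_arm", "arguments": {"plan": [[0, 0, 0.4, -0.3, 1, 0, 1], [0, 0, 0, 0, 0.4, 0, 1], [0, 0, 0, 0, 0, 1, 1], [0, 0, 0, 0, 0, 1, 1], [0, 0, 0, 0, 0, 1, 1], [0, 0, 0, 0, 0, 1, 1], [0, 0, 0, 0, 0, 0.4, 1], [0, 0, 0, 0, 0, 0, 1]]}}

```text
time_s: 9.85
eef_pos: [0.6777, 0.0717, 0.029]
tcp_rot: [[1.0, -0.003, 0.004], [-0.003, -1.0, 0.002], [0.004, -0.002, -1.0]]
wrist_force: [-0.1, 0.3, -0.2]
finger_gap: 0.0856
```

```bash
python3 -c "
from h import *
goto(.677,.074,.027)"
```

```text
rel cm [-0.07 -0.23  0.2 ] rot deg [-0.11 -0.22 -0.19] eef [0.6777 0.0717 0.029 ] gap 0.0856 F [-0.1  0.3 -0.2] t 9.85 q7 -1.57
```

Call:
{"name": "step_arm", "arguments": {"plan": [[0, 0, 0, 0, -0.2, 0.2, 1], [0, 0, 0, 0, 0, 0, 0], [0, 0, 0, 0, 0, 0, 0], [0, 0, 0, 0, 0, 0, 0], [0, 0, 0, 0, 0, 0, 0], [0, 0, 0, 0, 0, -1, 0], [0, 0, 0, 0, 0, -2, 0], [0, 0, 0, 0, 0, -2, 0]], "newtons": 20}}

```text
time_s: 10.65
eef_pos: [0.676, 0.0743, 0.0771]
tcp_rot: [[1.0, -0.003, -0.0], [-0.003, -1.0, 0.001], [-0.0, -0.001, -1.0]]
wrist_force: [0.6, -0.9, 0.1]
finger_gap: 0.0551
```

```bash
python3 -c "
from h import *
goto(.4695,-.2745,.12)"
```

```text
rel cm [-20.56  34.92  -4.33] rot deg [-0.08  0.02 -0.15] eef [0.676  0.0743 0.0771] gap 0.0551 F [ 0.6 -0.9  0.1] t 10.65 q7 -1.59
```

Call:
{"name": "step_arm", "arguments": {"plan": [[0, 0, 0, 0, 0, -3, 0], [0, 0, 0, 0, 1, -2, 0], [0, 0, 0, -2.5, 4, 0, 0], [0, 0, 0, -2.8, 4.8, 0, 0], [0, 0, 0, -2.8, 4.8, 0, 0], [0, 0, 0, -2.8, 4.8, 0, 0], [0, 0, 0, -2.8, 4.8, 0, 0], [0, 0, 0, -2, 4, 0, 0]]}}

```text
time_s: 11.45
eef_pos: [0.5329, -0.191, 0.1369]
tcp_rot: [[1.0, 0.014, 0.021], [0.014, -1.0, 0.008], [0.021, -0.008, -1.0]]
wrist_force: [0.2, 0.0, -0.4]
finger_gap: 0.0553
```

```bash
python3 -c "
from h import *
goto(.4695,-.2745,.12)"
```

```text
rel cm [-6.49  8.27  1.49] rot deg [-0.46 -1.22  0.8 ] eef [ 0.5329 -0.191   0.1369] gap 0.0553 F [ 0.2  0.  -0.4] t 11.45 q7 -1.13
```

Call:
{"name": "step_arm", "arguments": {"plan": [[-0.4, -1.2, 0.8, -3, 3, 0, 0], [0, 0, 0, -2, 3, 0, 0], [0, 0, 0, -1, 1.5, 0, 0], [0, 0, 0, 0, 0, 0.5, 0], [0, 0, 0, 0, 0, 1.5, 0], [0, 0, 0, 0, 0, 1.5, 0], [0, 0, 0, 0, 0, 0.5, 0], [0, 0, 0, 0, 0, 0, 0]]}}

```text
time_s: 12.25
eef_pos: [0.4697, -0.2758, 0.1009]
tcp_rot: [[1.0, -0.014, 0.01], [-0.014, -1.0, -0.003], [0.01, 0.003, -1.0]]
wrist_force: [0.7, 0.9, 0.6]
finger_gap: 0.0551
```

```bash
python3 -c "
from h import *
goto(.4695,-.2745,.032)"
```

```text
rel cm [-0.09 -0.15  6.89] rot deg [ 0.15 -0.55 -0.81] eef [ 0.4697 -0.2758  0.1009] gap 0.0551 F [0.7 0.9 0.6] t 12.25 q7 -0.95
```

Call:
{"name": "step_arm", "arguments": {"plan": [[0.1, -0.5, -0.8, 0, 0, 1, 0], [0, 0, 0, 0, -0.1, 1.2, 0], [0, 0, 0, 0, 0, 1.2, 0], [0, 0, 0, 0, 0, 1, 0], [0, 0, 0, 0, 0, 0.8, 0], [0, 0, 0, 0, 0, 0.4, 0], [0, 0, 0, 0, 0, 0, 0], [0, 0, 0, 0, 0, 0, 0]]}}

```text
time_s: 13.05
eef_pos: [0.4717, -0.2731, 0.0403]
tcp_rot: [[1.0, 0.004, 0.001], [0.004, -1.0, -0.0], [0.001, 0.0, -1.0]]
wrist_force: [-0.6, -0.6, -0.2]
finger_gap: 0.0551
```

```bash
python3 -c "
from h import *
goto(.4695,-.2745,.032)"
```

```text
rel cm [-0.23  0.14  0.83] rot deg [ 0.01 -0.06  0.24] eef [ 0.4717 -0.2731  0.0403] gap 0.0551 F [-0.6 -0.6 -0.2] t 13.05 q7 -0.9
```

Call:
{"name": "step_arm", "arguments": {"plan": [[0, 0, 0, -0.2, 0.1, 0.3, 0], [0, 0, 0, 0, 0, 0.3, 0], [0, 0, 0, 0, 0, 0.3, 0], [0, 0, 0, 0, 0, 0.2, 0], [0, 0, 0, 0, 0, 0, 0], [0, 0, 0, 0, 0, 0, 0.82], [0, 0, 0, 0, 0, 0, 0.82], [0, 0, 0, 0, 0, 0, 0.82]]}}

```text
time_s: 13.85
eef_pos: [0.4714, -0.2756, 0.0327]
tcp_rot: [[1.0, 0.003, 0.006], [0.003, -1.0, -0.001], [0.006, 0.001, -1.0]]
wrist_force: [0.1, -0.5, -0.3]
finger_gap: 0.0698
```

```bash
python3 -c "
from h import *
goto(.6775,-.193,.13)"
```

```text
rel cm [20.69 -8.19 -9.62] rot deg [ 0.04 -0.34  0.18] eef [ 0.4714 -0.2756  0.0327] gap 0.0698 F [ 0.1 -0.5 -0.3] t 13.85 q7 -0.89
```

Call:
{"name": "step_arm", "arguments": {"plan": [[0, 0, 0, 0, 0, -2.5, 0.82], [0, 0, 0, 0, 0, -4, 0.82], [0, 0, 0, 0, 0, -5, 0.82], [0, 0, 0, 3, -1, -1, 0.82], [0, 0, 0, 5, -2, 0, 0.82], [0, 0, 0, 5, -2, 0, 0.82], [0, 0, 0, 4, -2, 0, 0.82], [0, 0, 0, 2, -0.8, 0, 0.82]]}}

```text
time_s: 14.65
eef_pos: [0.6583, -0.1993, 0.1612]
tcp_rot: [[1.0, -0.007, 0.003], [-0.007, -1.0, 0.001], [0.003, -0.001, -1.0]]
wrist_force: [-0.1, 0.2, 0.0]
finger_gap: 0.0703
```

Run:
```python
from h import *
from rig import capture
goto(.6775,-.193,.13)
c=capture("wrist"); np.savez("w4.npz",**c); crop(c,0,0,512,384,1.5,"pics/w4.png")
```

```text
rel cm [ 1.9  -0.64  3.13] rot deg [-0.05 -0.17 -0.37] eef [ 0.6583 -0.1993  0.1612] gap 0.0703 F [-0.1  0.2  0. ] t 14.65 q7 -1.18
```

View pics/w4.png

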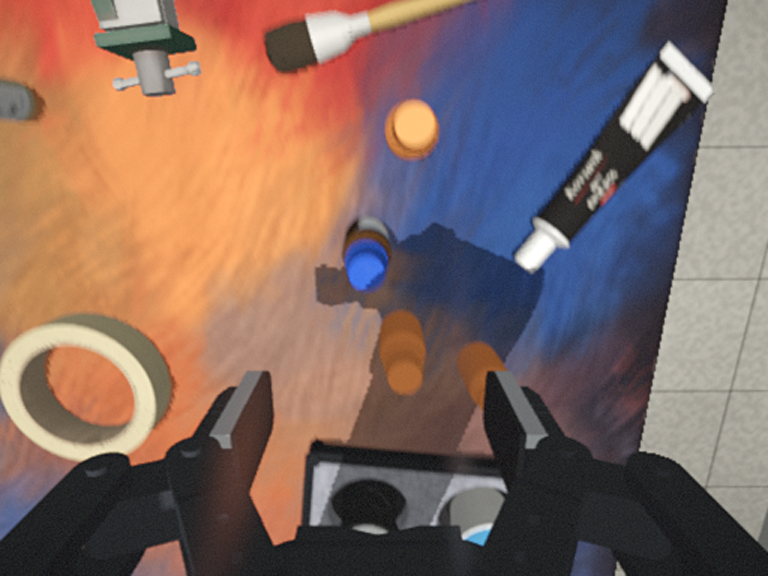

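Run:
```python
from h import *
c=np.load("w4.npz"); f=lambda c,u,v,z,k=1.5:atz(c,(u+.5)/k-.5,(v+.5)/k-.5,z)
print("slim",f(c,367,270,.078),"o2",f(c,404,379,.078),"o1",f(c,415,125,.078))
s=f(c,367,270,.078); goto(s[0]-.001,s[1],.068)
```

```text
slim [ 0.68042766 -0.19418721  0.078     ] o2 [ 0.62089274 -0.21289796  0.078     ] o1 [ 0.74685541 -0.21640788  0.078     ]
rel cm [ 1.79 -0.34  9.3 ] rot deg [-0.07 -0.32 -0.22] eef [ 0.661  -0.1976  0.1609] gap 0.0698 F [3.9 0.9 0.1] t 14.7 q7 -1.18
```

Call:
{"name": "step_arm", "arguments": {"plan": [[0, 0, -0.2, 1, -0.2, 0, 0.8], [0, 0, 0, 0.6, -0.1, 0, 0.8], [0, 0, 0, 0.1, 0, 0.5, 0.8], [0, 0, 0, 0, 0, 1.5, 0.8], [0, 0, 0, 0, 0, 1.5, 0.8], [0, 0, 0, 0, 0, 1, 0.8], [0, 0, 0, 0, 0, 0.3, 0.8], [0, 0, 0, 0, 0, 0, 0.8]]}}

```text
time_s: 15.5
eef_pos: [0.6745, -0.1951, 0.1044]
tcp_rot: [[1.0, -0.002, -0.004], [-0.002, -1.0, 0.001], [-0.004, -0.001, -1.0]]
wrist_force: [0.5, -0.7, 0.6]
finger_gap: 0.0685
```

```bash
python3 -c "
from h import *
goto(.679,-.194,.068)"
```

```text
rel cm [ 0.46 -0.11  3.64] rot deg [-0.08  0.2  -0.09] eef [ 0.6745 -0.1951  0.1044] gap 0.0685 F [ 0.5 -0.7  0.6] t 15.5 q7 -1.18
```

Call:
{"name": "step_arm", "arguments": {"plan": [[0, 0, 0, 0.4, -0.1, 0, 0.8], [0, 0, 0, 0.2, 0, 0, 0.8], [0, 0, 0, 0, 0, 0.6, 0.8], [0, 0, 0, 0, 0, 0.8, 0.8], [0, 0, 0, 0, 0, 0.8, 0.8], [0, 0, 0, 0, 0, 0.7, 0.8], [0, 0, 0, 0, 0, 0.4, 0.8], [0, 0, 0, 0, 0, 0, 0.8]]}}

```text
time_s: 16.3
eef_pos: [0.6817, -0.1943, 0.0696]
tcp_rot: [[1.0, -0.002, -0.001], [-0.002, -1.0, 0.001], [-0.001, -0.001, -1.0]]
wrist_force: [0.8, 0.5, 0.3]
finger_gap: 0.0685
```

```bash
python3 -c "
from h import *
goto(.679,-.194,.068)"
```

```text
rel cm [-0.27 -0.03  0.16] rot deg [-0.06  0.08 -0.09] eef [ 0.6817 -0.1943  0.0696] gap 0.0685 F [0.8 0.5 0.3] t 16.3 q7 -1.17
```

Call:
{"name": "step_arm", "arguments": {"plan": [[0, 0, 0, -0.2, 0, 0.1, 0.8], [0, 0, 0, 0, 0, 0, 0], [0, 0, 0, 0, 0, 0, 0], [0, 0, 0, 0, 0, 0, 0], [0, 0, 0, 0, 0, 0, 0], [0, 0, 0, 0, 0, 0, 0], [0, 0, 0, 0, 0, 0, 0], [0, 0, 0, 0, 0, 0, 0]], "newtons": 30}}

```text
time_s: 17.1
eef_pos: [0.6801, -0.1946, 0.0696]
tcp_rot: [[1.0, -0.002, 0.0], [-0.002, -1.0, 0.0], [0.0, -0.0, -1.0]]
wrist_force: [-0.4, -0.2, -0.3]
finger_gap: 0.0193
```

Call:
{"name": "step_arm", "arguments": {"plan": [[0, 0, 0, 0, 0, -1, 0], [0, 0, 0, 0, 0, -2, 0], [0, 0, 0, 0, 0, -3, 0], [0, 0, 0, 0, 0, -3, 0], [0, 0, 0, 0, 0, -2, 0], [0, 0, 0, 0, 0, -1, 0], [0, 0, 0, 0, 0, 0, 0], [0, 0, 0, 0, 0, 0, 0]]}}

```text
time_s: 17.9
eef_pos: [0.6795, -0.1947, 0.1964]
tcp_rot: [[1.0, -0.002, -0.0], [-0.002, -1.0, 0.001], [-0.0, -0.001, -1.0]]
wrist_force: [-0.2, 0.2, -0.5]
finger_gap: 0.0194
```

```bash
python3 -c "
from h import *
goto(.4695,-.2745,.18)"
```

```text
rel cm [-20.98   8.02   1.65] rot deg [-0.03  0.03 -0.12] eef [ 0.6795 -0.1947  0.1964] gap 0.0194 F [-0.2  0.2 -0.5] t 17.9 q7 -1.2
```

Call:
{"name": "step_arm", "arguments": {"plan": [[0, 0, 0, -1.5, 0.6, 0, 0], [0, 0, 0, -3, 1.1, 0, 0], [0, 0, 0, -3.5, 1.3, 0, 0], [0, 0, 0, -3.5, 1.3, 0, 0], [0, 0, 0, -3.5, 1.3, 0, 0], [0, 0, 0, -3, 1.2, 0, 0], [0, 0, 0, -2, 0.8, 0, 0], [0, 0, 0, -1, 0.4, 0, 0]]}}

```text
time_s: 18.7
eef_pos: [0.4574, -0.2717, 0.1844]
tcp_rot: [[1.0, 0.003, -0.019], [0.003, -1.0, 0.008], [-0.019, -0.008, -1.0]]
wrist_force: [0.8, -0.0, -0.4]
finger_gap: 0.0193
```

Call:
{"name": "step_arm", "arguments": {"plan": [[0, 0, 0, -0.5, 0.2, 0, 0], [0, 0, 0, 0, 0, 0, 0], [0, 0, 0, 0, 0, 0, 0], [0, 0, 0, 0, 0, 0, 0], [0, 0, 0, 0, 0, 0, 0], [0, 0, 0, 0, 0, 0, 0], [0, 0, 0, 0, 0, 0, 0], [0, 0, 0, 0, 0, 0, 0]]}}

```text
time_s: 19.5
eef_pos: [0.4555, -0.2711, 0.1827]
tcp_rot: [[1.0, 0.009, -0.02], [0.009, -1.0, 0.009], [-0.02, -0.009, -1.0]]
wrist_force: [-0.0, -0.0, 0.1]
finger_gap: 0.0193
```

Run:
```python
from h import *
from rig import capture
goto(.4695,-.2745,.13)
c=capture("wrist"); np.savez("w5.npz",**c); a=cv2.resize(c["img"],(400,300)); crop(c,0,0,512,384,1.5,"pics/w5.png")
```

```text
rel cm [1.5  0.4  5.24] rot deg [-0.5   1.13  0.5 ] eef [ 0.4555 -0.2711  0.1827] gap 0.0193 F [-0.  -0.   0.1] t 19.5 q7 -0.98
```

View pics/w5.png

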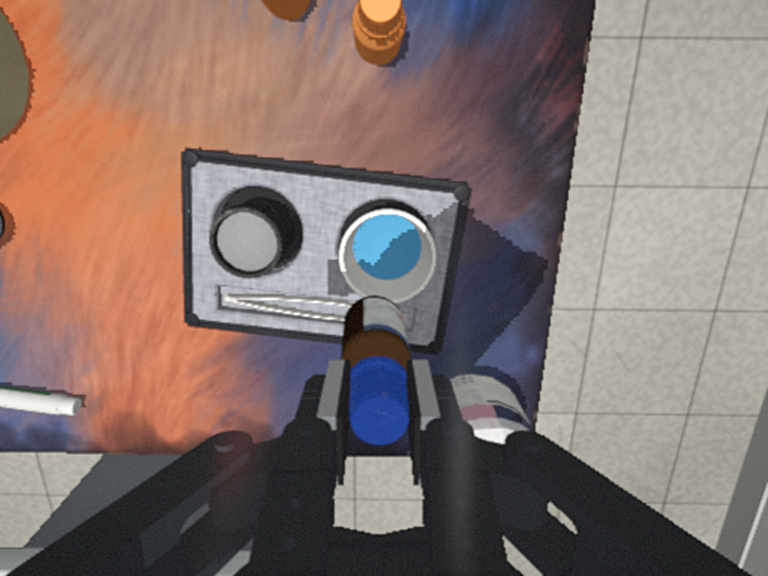

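Run:
```python
from h import *
c=np.load("w5.npz"); f=lambda c,u,v,z,k=1.5:atz(c,(u+.5)/k-.5,(v+.5)/k-.5,z)
cup=f(c,387,256,.053); print("cup",cup,"floor",f(c,387,247,.007),"loupe",f(c,248,240,.051)); print("corners",f(c,184,150,.02),f(c,469,187,.02),f(c,187,325,.02),f(c,440,352,.02)); print("cap",f(c,379,417,.1827-.0695+.078))
```

```text
cup [ 0.47081045 -0.27539265  0.053     ] floor [ 0.4652678  -0.27588166  0.007     ] loupe [ 0.479011   -0.19394377  0.051     ]
corners [ 0.52793723 -0.15005554  0.02      ] [ 0.50739328 -0.32652442  0.02      ] [ 0.41116355 -0.13709055  0.02      ] [ 0.3927224  -0.31440679  0.02      ]
cap [ 0.45433285 -0.27191078  0.1912    ]
```

Call:
{"name": "step_arm", "arguments": {"plan": [[-0.5, 1.1, 0.5, 0.8, 0.2, 0, 0], [0, 0, 0, 0.6, 0.2, 0, 0], [0, 0, 0, 0.1, 0, 0.5, 0], [0, 0, 0, 0, 0, 0.7, 0], [0, 0, 0, 0, 0, 0.7, 0], [0, 0, 0, 0, 0, 0.5, 0], [0, 0, 0, 0, 0, 0, 0], [0, 0, 0, 0, 0, 0, 0]]}}

```text
time_s: 20.35
eef_pos: [0.4713, -0.2753, 0.1555]
tcp_rot: [[1.0, -0.001, -0.0], [-0.001, -1.0, -0.0], [-0.0, 0.0, -1.0]]
wrist_force: [0.1, 0.5, -0.4]
finger_gap: 0.0192
```

```bash
python3 -c "
from h import *
goto(.4705,-.2754,.077)"
```

```text
rel cm [-0.07  0.01  7.85] rot deg [ 0.01  0.03 -0.07] eef [ 0.4713 -0.2753  0.1555] gap 0.0192 F [ 0.1  0.5 -0.4] t 20.35 q7 -0.98
```

Excellent alignment. Straight down; the rim is reached at TCP ≈ 0.122.

Call:
{"name": "step_arm", "arguments": {"plan": [[0, 0, 0, 0, 0, 0.6, 0], [0, 0, 0, 0, 0, 0.8, 0], [0, 0, 0, 0, 0, 0.8, 0], [0, 0, 0, 0, 0, 0.8, 0], [0, 0, 0, 0, 0, 0.8, 0], [0, 0, 0, 0, 0, 0.8, 0], [0, 0, 0, 0, 0, 0.6, 0], [0, 0, 0, 0, 0, 0, 0]]}}

```text
time_s: 21.15
eef_pos: [0.4709, -0.2751, 0.0985]
tcp_rot: [[1.0, -0.001, -0.001], [-0.001, -1.0, 0.0], [-0.001, -0.0, -1.0]]
wrist_force: [-1.4, -0.5, -0.3]
finger_gap: 0.0197
```

```bash
python3 -c "
from h import *
goto(.4705,-.2754,.077)"
```

```text
rel cm [-0.04  0.03  2.15] rot deg [-0.01  0.06 -0.07] eef [ 0.4709 -0.2751  0.0985] gap 0.0197 F [-1.4 -0.5 -0.3] t 21.15 q7 -0.94
```

Call:
{"name": "step_arm", "arguments": {"plan": [[0, 0, 0, 0, 0, 0.3, 0], [0, 0, 0, 0, 0, 0.4, 0], [0, 0, 0, 0, 0, 0.4, 0], [0, 0, 0, 0, 0, 0.4, 0], [0, 0, 0, 0, 0, 0.3, 0], [0, 0, 0, 0, 0, 0.2, 0], [0, 0, 0, 0, 0, 0, 0], [0, 0, 0, 0, 0, 0, 0]]}}

```text
time_s: 21.95
eef_pos: [0.4717, -0.2755, 0.0774]
tcp_rot: [[1.0, -0.001, 0.001], [-0.001, -1.0, -0.001], [0.001, 0.001, -1.0]]
wrist_force: [0.4, -0.1, -0.8]
finger_gap: 0.0191
```

```bash
python3 -c "
from h import *
goto(.4705,-.2754,.077)"
```

```text
rel cm [-0.12 -0.01  0.04] rot deg [ 0.03 -0.03 -0.06] eef [ 0.4717 -0.2755  0.0774] gap 0.0191 F [ 0.4 -0.1 -0.8] t 21.95 q7 -0.92
```

Down to nominal; a touch lower, then open and rise.

Call:
{"name": "step_arm", "arguments": {"plan": [[0, 0, 0, 0, 0, 0.1, 0], [0, 0, 0, 0, 0, 0.1, 0], [0, 0, 0, 0, 0, 0, 0], [0, 0, 0, 0, 0, 0, 0.6], [0, 0, 0, 0, 0, 0, 0.6], [0, 0, 0, 0, 0, 0, 0.6], [0, 0, 0, 0, 0, 0, 0.6], [0, 0, 0, 0, 0, 0, 0.6]]}}

```text
time_s: 22.75
eef_pos: [0.4727, -0.276, 0.0765]
tcp_rot: [[1.0, -0.001, 0.003], [-0.001, -1.0, -0.001], [0.003, 0.001, -1.0]]
wrist_force: [0.5, 0.0, -0.0]
finger_gap: 0.0515
```

Call:
{"name": "step_arm", "arguments": {"plan": [[0, 0, 0, 0, 0, -1, 0.6], [0, 0, 0, 0, 0, -2, 0.6], [0, 0, 0, 0, 0, -3, 0.7], [0, 0, 0, 0, 0, -3, 1], [0, 0, 0, 2, -5, -1, 1], [0, 0, 0, 3, -5, 0, 1], [0, 0, 0, 3, -5, 0, 1], [0, 0, 0, 3, -5, 0, 1]]}}

```text
time_s: 23.55
eef_pos: [0.5721, -0.1029, 0.1851]
tcp_rot: [[1.0, -0.023, 0.008], [-0.023, -1.0, -0.006], [0.008, 0.006, -1.0]]
wrist_force: [0.7, -1.0, 0.1]
finger_gap: 0.0856
```

Call:
{"name": "step_arm", "arguments": {"plan": [[0, 0, 0, 3, -5, 0, 1], [0, 0, 0, 2, -5, 0, 1], [0, 0, 0, 2, -5, 0, 1], [0, 0, 0, 0.5, -5, 0, 1], [0, 0, 0, 0, -3, 0, 1], [0, 0, 0, 0, -1, 0, 1], [0, 0, 0, 0, 0, 0, 1], [0, 0, 0, 0, 0, 0, 1]]}}

```text
time_s: 24.35
eef_pos: [0.6477, 0.1306, 0.1897]
tcp_rot: [[1.0, -0.014, 0.017], [-0.014, -1.0, -0.004], [0.017, 0.004, -1.0]]
wrist_force: [-0.0, -0.2, -0.7]
finger_gap: 0.0855
```

```bash
python3 -c "
from h import *
goto(.6565,.184,.08)"
```

```text
rel cm [ 0.62 -5.39 10.96] rot deg [ 0.23 -0.97 -0.79] eef [0.6477 0.1306 0.1897] gap 0.0855 F [-0.  -0.2 -0.7] t 24.35 q7 -1.75
```

Call:
{"name": "step_arm", "arguments": {"plan": [[0.2, -0.9, -0.8, 0.4, -2.5, 0.5, 1], [0, 0, 0, 0.2, -2, 1, 1], [0, 0, 0, 0, -0.5, 1, 1], [0, 0, 0, 0, 0, 1, 1], [0, 0, 0, 0, 0, 0.5, 1], [0, 0, 0, 0, 0, 0, 1], [0, 0, 0, 0, 0, 0, 1], [0, 0, 0, 0, 0, 0, 1]]}}

```text
time_s: 25.15
eef_pos: [0.6548, 0.1647, 0.1471]
tcp_rot: [[1.0, -0.019, 0.0], [-0.019, -1.0, -0.01], [0.0, 0.01, -1.0]]
wrist_force: [0.2, -0.1, 0.8]
finger_gap: 0.0854
```

Run:
```python
from h import *
from rig import capture
goto(.6565,.184,.028)
c=capture("wrist"); np.savez("w6.npz",**c); crop(c,0,0,512,384,1.5,"pics/w6.png")
```

```text
rel cm [ 0.13 -2.05 11.89] rot deg [ 0.58 -0.01 -1.1 ] eef [0.6548 0.1647 0.1471] gap 0.0854 F [ 0.2 -0.1  0.8] t 25.15 q7 -1.79
```

View pics/w6.png

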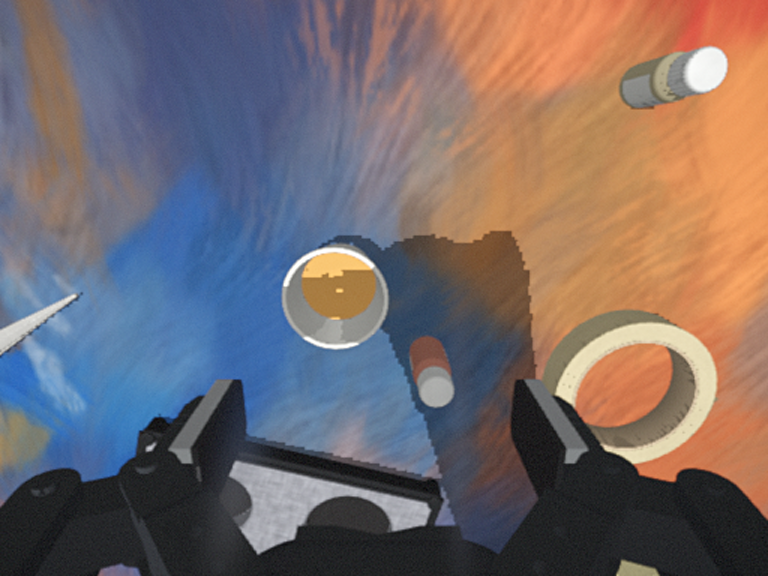

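Run:
```python
from h import *
c=np.load("w6.npz"); f=lambda c,u,v,z,k=1.5:atz(c,(u+.5)/k-.5,(v+.5)/k-.5,z)
p=f(c,336,298,.048); print(p,"vial",f(c,435,388,.045)); goto(p[0]-.001,p[1],.028)
```

```text
[0.65733474 0.18583489 0.048     ] vial [0.60023197 0.13150916 0.045     ]
rel cm [ 0.09 -2.24 11.9 ] rot deg [ 0.58 -0.03 -1.1 ] eef [0.6549 0.1647 0.1472] gap 0.0852 F [-0.  -0.9  0.3] t 25.2 q7 -1.79
```

Call:
{"name": "step_arm", "arguments": {"plan": [[0.6, 0, -1.1, 0.1, -1.2, 0.5, 1], [0, 0, 0, 0, -0.8, 1.5, 1], [0, 0, 0, 0, -0.2, 2, 1], [0, 0, 0, 0, 0, 2, 1], [0, 0, 0, 0, 0, 1.5, 1], [0, 0, 0, 0, 0, 0.5, 1], [0, 0, 0, 0, 0, 0, 1], [0, 0, 0, 0, 0, 0, 1]]}}

```text
time_s: 26.0
eef_pos: [0.6563, 0.1937, 0.0615]
tcp_rot: [[1.0, 0.006, 0.002], [0.006, -1.0, 0.005], [0.002, -0.005, -1.0]]
wrist_force: [-0.7, -0.7, 0.7]
finger_gap: 0.0855
```

```bash
python3 -c "
from h import *
goto(.6565,.1855,.028)"
```

```text
rel cm [0.   0.84 3.35] rot deg [-0.27 -0.09  0.35] eef [0.6563 0.1937 0.0615] gap 0.0855 F [-0.7 -0.7  0.7] t 26.0 q7 -1.78
```

Call:
{"name": "step_arm", "arguments": {"plan": [[-0.2, 0, 0.3, 0, 0.5, 0, 1], [0, 0, 0, 0, 0.2, 0, 1], [0, 0, 0, 0, 0, 0.5, 1], [0, 0, 0, 0, 0, 0.8, 1], [0, 0, 0, 0, 0, 0.8, 1], [0, 0, 0, 0, 0, 0.7, 1], [0, 0, 0, 0, 0, 0.3, 1], [0, 0, 0, 0, 0, 0, 1]]}}

```text
time_s: 26.8
eef_pos: [0.6583, 0.1859, 0.0303]
tcp_rot: [[1.0, -0.001, 0.006], [-0.001, -1.0, 0.002], [0.006, -0.002, -1.0]]
wrist_force: [0.6, 0.1, -0.1]
finger_gap: 0.0851
```

Call:
{"name": "step_arm", "arguments": {"plan": [[0, 0, 0, 0, 0, 0.1, 1], [0, 0, 0, 0, 0, 0, 0], [0, 0, 0, 0, 0, 0, 0], [0, 0, 0, 0, 0, 0, 0], [0, 0, 0, 0, 0, 0, 0], [0, 0, 0, 0, 0, 0, 0], [0, 0, 0, 0, 0, -1, 0], [0, 0, 0, 0, 0, -2, 0]], "newtons": 20}}

```text
time_s: 27.6
eef_pos: [0.6563, 0.1856, 0.0582]
tcp_rot: [[1.0, -0.0, 0.001], [-0.0, -1.0, 0.001], [0.001, -0.001, -1.0]]
wrist_force: [-0.2, -0.5, -0.6]
finger_gap: 0.0551
```

```bash
python3 -c "
from h import *
goto(.472,.190,.12)"
```

```text
rel cm [-18.42  -0.43  -6.2 ] rot deg [-0.05 -0.07 -0.02] eef [0.6563 0.1856 0.0582] gap 0.0551 F [-0.2 -0.5 -0.6] t 27.6 q7 -1.78
```

Call:
{"name": "step_arm", "arguments": {"plan": [[0, 0, 0, 0, 0, -3, 0], [0, 0, 0, 0, 0, -3, 0], [0, 0, 0, -2, 0, 0, 0], [0, 0, 0, -3.5, 0, 0, 0], [0, 0, 0, -3.5, -0.2, 0, 0], [0, 0, 0, -3.5, -0.2, 0, 0], [0, 0, 0, -2, 0, 0, 0], [0, 0, 0, -1, 0, 0, 0]]}}

```text
time_s: 28.4
eef_pos: [0.5018, 0.1895, 0.1288]
tcp_rot: [[1.0, -0.003, 0.016], [-0.004, -1.0, 0.006], [0.016, -0.006, -1.0]]
wrist_force: [0.4, -0.3, -0.5]
finger_gap: 0.0553
```

Call:
{"name": "step_arm", "arguments": {"plan": [[0, 0, 0, 0, 0, 0, 0], [0, 0, 0, 0, 0, 0, 0], [0, 0, 0, 0, 0, 0, 0], [0, 0, 0, 0, 0, 0, 0], [0, 0, 0, 0, 0, 0, 0], [0, 0, 0, 0, 0, 0, 0], [0, 0, 0, 0, 0, 0, 0], [0, 0, 0, 0, 0, 0, 0]]}}

```text
time_s: 29.2
eef_pos: [0.5064, 0.1891, 0.1301]
tcp_rot: [[1.0, -0.006, 0.021], [-0.006, -1.0, 0.006], [0.021, -0.006, -1.0]]
wrist_force: [-0.7, -0.1, -0.4]
finger_gap: 0.055
```

Run:
```python
from h import *
from rig import capture
goto(.472,.189,.033)
c=capture("wrist"); np.savez("w7.npz",**c); crop(c,0,0,512,384,1.5,"pics/w7.png")
```

```text
rel cm [-3.64  0.09  9.64] rot deg [-0.35 -1.21 -0.35] eef [0.5064 0.1891 0.1301] gap 0.055 F [-0.7 -0.1 -0.4] t 29.2 q7 -1.93
```

View pics/w7.png

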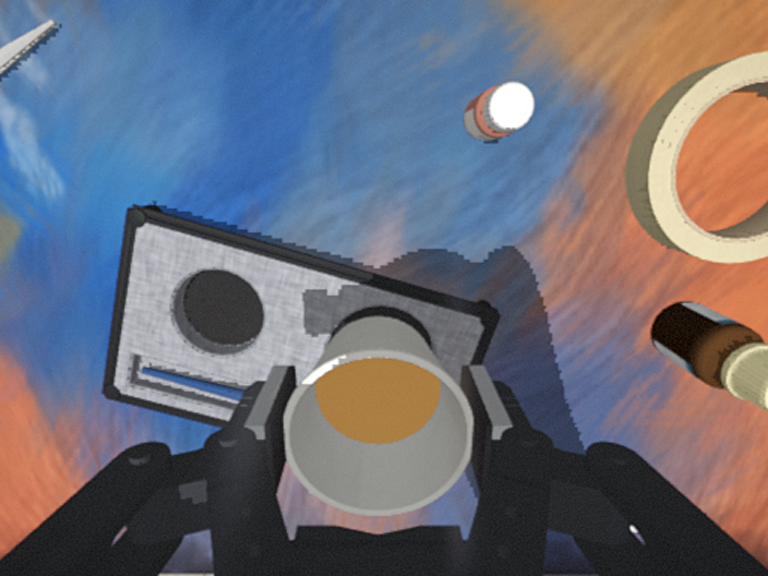

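Run:
```python
from h import *
c=np.load("w7.npz"); f=lambda c,u,v,z,k=1.5:atz(c,(u+.5)/k-.5,(v+.5)/k-.5,z)
B=f(c,219,311,.02);A=f(c,128,207,.02);C=f(c,498,306,.02);D=f(c,105,396,.02); print("bpB",B,"corners",A,C,D,np.linalg.norm(A-C),np.linalg.norm(A-D))
u=(A-C)/np.linalg.norm(A-C); n=np.array([u[1],-u[0],0]); ctr=(A+C)/2-.056*n
print("yaw",np.degrees(np.arctan2(-u[0],u[1])),"bpC",ctr+.013*n-.048*u,B-.096*u,"bpB",ctr+.013*n+.048*u)
```

```text
bpB [0.49969167 0.27949604 0.02      ] corners [0.55803792 0.32169184 0.02      ] [0.50212911 0.12226535 0.02      ] [0.44603809 0.35376499 0.02      ] 0.2071152284990407 0.11650170988648993
yaw -15.660732811896391 bpC [0.47572265 0.18736795 0.02      ] [0.47377737 0.18705985 0.02      ] bpB [0.50163695 0.27980414 0.02      ]
```

Call:
{"name": "step_arm", "arguments": {"plan": [[-0.3, -1.2, -0.3, -1.5, 0, 0, 0], [0, 0, 0, -1.5, 0.1, 0, 0], [0, 0, 0, -0.5, 0, 0.5, 0], [0, 0, 0, 0, 0, 1, 0], [0, 0, 0, 0, 0, 1.2, 0], [0, 0, 0, 0, 0, 1, 0], [0, 0, 0, 0, 0, 0.5, 0], [0, 0, 0, 0, 0, 0, 0]]}}

```text
time_s: 30.05
eef_pos: [0.4678, 0.1882, 0.083]
tcp_rot: [[1.0, 0.001, -0.005], [0.001, -1.0, -0.001], [-0.005, 0.001, -1.0]]
wrist_force: [-0.8, -0.9, -0.4]
finger_gap: 0.055
```

```bash
python3 -c "
from h import *
goto(.4725,.188,.034)"
```

```text
rel cm [0.5  0.01 4.9 ] rot deg [0.06 0.3  0.03] eef [0.4678 0.1882 0.083 ] gap 0.055 F [-0.8 -0.9 -0.4] t 30.05 q7 -1.94
```

Call:
{"name": "step_arm", "arguments": {"plan": [[0, 0.3, 0, 0.4, 0, 0, 0], [0, 0, 0, 0.1, 0, 0.5, 0], [0, 0, 0, 0, 0, 0.9, 0], [0, 0, 0, 0, 0, 0.9, 0], [0, 0, 0, 0, 0, 0.9, 0], [0, 0, 0, 0, 0, 0.7, 0], [0, 0, 0, 0, 0, 0.2, 0], [0, 0, 0, 0, 0, 0, 0]]}}

```text
time_s: 30.85
eef_pos: [0.4741, 0.188, 0.0381]
tcp_rot: [[1.0, -0.0, 0.001], [0.0, -1.0, -0.001], [0.001, 0.001, -1.0]]
wrist_force: [-0.4, 0.7, -0.1]
finger_gap: 0.0552
```

```bash
python3 -c "
from h import *
goto(.4725,.188,.034)"
```

```text
rel cm [-0.16  0.    0.41] rot deg [ 0.07 -0.05  0.  ] eef [0.4741 0.188  0.0381] gap 0.0552 F [-0.4  0.7 -0.1] t 30.85 q7 -1.91
```

Call:
{"name": "step_arm", "arguments": {"plan": [[0, 0, 0, -0.1, 0, 0.3, 0], [0, 0, 0, 0, 0, 0.2, 0], [0, 0, 0, 0, 0, 0.1, 0], [0, 0, 0, 0, 0, 0, 0], [0, 0, 0, 0, 0, 0, 0.82], [0, 0, 0, 0, 0, 0, 0.82], [0, 0, 0, 0, 0, 0, 0.82], [0, 0, 0, 0, 0, 0, 0.82]]}}

```text
time_s: 31.65
eef_pos: [0.4741, 0.1888, 0.0352]
tcp_rot: [[1.0, -0.0, 0.003], [-0.0, -1.0, 0.001], [0.003, -0.001, -1.0]]
wrist_force: [-0.1, 0.8, 0.2]
finger_gap: 0.07
```

Call:
{"name": "step_arm", "arguments": {"plan": [[0, 0, 0, 0, 0, -2, 0.82], [0, 0, 0, 0, 0, -4, 0.82], [0, 0, 0, 0, 0, -4, 0.82], [0, 0, 0, 0, 2, -2, 0.82], [0, 0, 0, -0.5, 4.5, 0, 0.82], [0, 0, 0, -0.5, 4.5, 0, 0.82], [0, 0, 0, -0.5, 3, 0, 0.82], [0, 0, 0, 0, 1, 0, 0.82]]}}

```text
time_s: 32.45
eef_pos: [0.4593, 0.037, 0.1599]
tcp_rot: [[1.0, 0.008, 0.004], [0.008, -1.0, 0.001], [0.004, -0.001, -1.0]]
wrist_force: [0.2, 0.3, 0.5]
finger_gap: 0.0698
```

Run:
```python
from h import *
from rig import capture
goto(.485,.003,.068)
c=capture("wrist"); np.savez("w8.npz",**c); crop(c,0,0,512,384,1.5,"pics/w8.png")
```

```text
rel cm [2.51 3.43 9.19] rot deg [-0.07 -0.25  0.43] eef [0.4593 0.037  0.1599] gap 0.0698 F [0.2 0.3 0.5] t 32.45 q7 -1.67
```

View pics/w8.png

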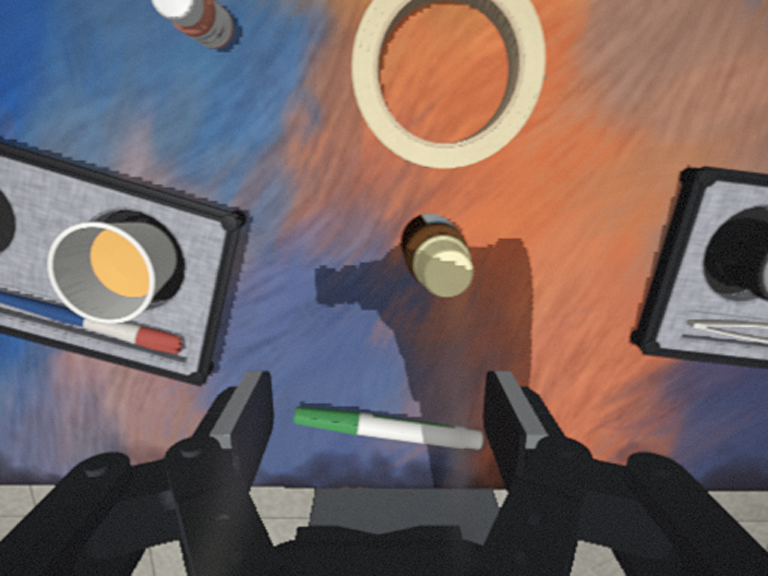

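Run:
```python
from h import *
c=np.load("w8.npz"); f=lambda c,u,v,z,k=1.5:atz(c,(u+.5)/k-.5,(v+.5)/k-.5,z)
p=f(c,445,267,.08); print(p,"cup",f(c,104,272,.053)); goto(p[0]-.001,p[1],.068)
```

```text
[0.48405957 0.00484032 0.08      ] cup [0.47278514 0.18561649 0.053     ]
rel cm [2.26 3.18 9.2 ] rot deg [-0.04 -0.28  0.4 ] eef [0.4598 0.0365 0.1599] gap 0.0699 F [-0.4 -1.2 -0.6] t 32.5 q7 -1.67
```

Cup sits within 3 mm of its pocket centre. Next is the stout bottle at (0.4835, 0.0045).

Call:
{"name": "step_arm", "arguments": {"plan": [[0, -0.3, 0.4, 1.2, 1.5, 0, 0.85], [0, 0, 0, 0.8, 1.2, 0, 0.85], [0, 0, 0, 0.2, 0.3, 0.5, 0.85], [0, 0, 0, 0, 0, 1.2, 0.85], [0, 0, 0, 0, 0, 1.2, 0.85], [0, 0, 0, 0, 0, 1, 0.85], [0, 0, 0, 0, 0, 0, 0.85], [0, 0, 0, 0, 0, 0, 0.85]]}}

```text
time_s: 33.3
eef_pos: [0.4813, 0.0152, 0.115]
tcp_rot: [[1.0, 0.01, -0.005], [0.01, -1.0, 0.004], [-0.005, -0.004, -1.0]]
wrist_force: [-0.8, -0.1, 0.5]
finger_gap: 0.0724
```

```bash
python3 -c "
from h import *
goto(.4835,.0045,.066)"
```

```text
rel cm [0.23 1.09 4.9 ] rot deg [-0.25  0.3   0.59] eef [0.4813 0.0152 0.115 ] gap 0.0724 F [-0.8 -0.1  0.5] t 33.3 q7 -1.56
```

Call:
{"name": "step_arm", "arguments": {"plan": [[-0.2, 0.3, 0.5, 0.2, 0.8, 0, 0.85], [0, 0, 0, 0, 0.3, 0, 0.85], [0, 0, 0, 0, 0, 0.6, 0.85], [0, 0, 0, 0, 0, 1, 0.85], [0, 0, 0, 0, 0, 1, 0.85], [0, 0, 0, 0, 0, 1, 0.85], [0, 0, 0, 0, 0, 0.6, 0.85], [0, 0, 0, 0, 0, 0, 0.85]]}}

```text
time_s: 34.1
eef_pos: [0.4839, 0.0034, 0.0697]
tcp_rot: [[1.0, 0.001, 0.002], [0.001, -1.0, 0.001], [0.002, -0.001, -1.0]]
wrist_force: [0.8, 0.3, -0.1]
finger_gap: 0.0729
```

```bash
python3 -c "
from h import *
goto(.4835,.0045,.066)"
```

```text
rel cm [-0.04 -0.11  0.37] rot deg [-0.05 -0.09  0.04] eef [0.4839 0.0034 0.0697] gap 0.0729 F [ 0.8  0.3 -0.1] t 34.1 q7 -1.51
```

Call:
{"name": "step_arm", "arguments": {"plan": [[0, 0, 0, 0, -0.1, 0.2, 0.85], [0, 0, 0, 0, 0, 0, 0], [0, 0, 0, 0, 0, 0, 0], [0, 0, 0, 0, 0, 0, 0], [0, 0, 0, 0, 0, 0, 0], [0, 0, 0, 0, 0, 0, 0], [0, 0, 0, 0, 0, 0, 0], [0, 0, 0, 0, 0, 0, 0]], "newtons": 35}}

```text
time_s: 34.9
eef_pos: [0.4846, 0.0047, 0.0682]
tcp_rot: [[1.0, 0.001, 0.003], [0.001, -1.0, 0.001], [0.003, -0.001, -1.0]]
wrist_force: [-0.2, 0.5, -0.6]
finger_gap: 0.026
```

Call:
{"name": "step_arm", "arguments": {"plan": [[0, 0, 0, 0, 0, -1, 0], [0, 0, 0, 0, 0, -2, 0], [0, 0, 0, 0, 0, -3, 0], [0, 0, 0, 0, 0, -3, 0], [0, 0, 0, 0, 0, -2, 0], [0, 0, 0, 0, 0, -1, 0], [0, 0, 0, 0, 0, 0, 0], [0, 0, 0, 0, 0, 0, 0]]}}

```text
time_s: 35.7
eef_pos: [0.483, 0.0039, 0.1949]
tcp_rot: [[1.0, -0.0, 0.002], [-0.0, -1.0, 0.001], [0.002, -0.001, -1.0]]
wrist_force: [0.4, -0.3, -1.8]
finger_gap: 0.0257
```

```bash
python3 -c "
from h import *
goto(.4985,.280,.18)"
```

```text
rel cm [  1.54 -27.6    1.52] rot deg [-0.06 -0.11 -0.01] eef [0.483  0.0039 0.1949] gap 0.0257 F [ 0.4 -0.3 -1.8] t 35.7 q7 -1.6
```

Call:
{"name": "step_arm", "arguments": {"plan": [[0, 0, 0, 0, -2, 0, 0], [0, 0, 0, 0.3, -4, 0, 0], [0, 0, 0, 0.3, -4.5, 0, 0], [0, 0, 0, 0.3, -4.5, 0, 0], [0, 0, 0, 0.3, -4, 0, 0], [0, 0, 0, 0.2, -3, 0, 0], [0, 0, 0, 0.1, -2, 0, 0], [0, 0, 0, 0, -1, 0, 0]]}}

```text
time_s: 36.5
eef_pos: [0.4935, 0.2576, 0.1824]
tcp_rot: [[1.0, -0.009, -0.016], [-0.009, -1.0, -0.009], [-0.016, 0.009, -1.0]]
wrist_force: [1.0, -0.5, -1.3]
finger_gap: 0.0256
```

Call:
{"name": "step_arm", "arguments": {"plan": [[0, 0, 0, 0, -0.5, 0, 0], [0, 0, 0, 0, 0, 0, 0], [0, 0, 0, 0, 0, 0, 0], [0, 0, 0, 0, 0, 0, 0], [0, 0, 0, 0, 0, 0, 0], [0, 0, 0, 0, 0, 0, 0], [0, 0, 0, 0, 0, 0, 0], [0, 0, 0, 0, 0, 0, 0]]}}

```text
time_s: 37.3
eef_pos: [0.4932, 0.2567, 0.1802]
tcp_rot: [[1.0, -0.015, -0.02], [-0.015, -1.0, -0.014], [-0.019, 0.014, -1.0]]
wrist_force: [0.1, 0.5, -0.1]
finger_gap: 0.0256
```

```bash
python3 -c "
from h import *
goto(.4985,.280,.12)"
```

```text
rel cm [ 0.61 -2.42  5.98] rot deg [ 0.8   1.12 -0.88] eef [0.4932 0.2567 0.1802] gap 0.0256 F [ 0.1  0.5 -0.1] t 37.3 q7 -2.07
```

Call:
{"name": "step_arm", "arguments": {"plan": [[0.8, 1.1, -0.9, 0.4, -1.2, 0, 0], [0, 0, 0, 0.2, -1, 0, 0], [0, 0, 0, 0, -0.3, 0.5, 0], [0, 0, 0, 0, 0, 1, 0], [0, 0, 0, 0, 0, 1.2, 0], [0, 0, 0, 0, 0, 1, 0], [0, 0, 0, 0, 0, 0.5, 0], [0, 0, 0, 0, 0, 0, 0]]}}

```text
time_s: 38.1
eef_pos: [0.4988, 0.2844, 0.1328]
tcp_rot: [[1.0, 0.003, -0.001], [0.003, -1.0, 0.0], [-0.001, -0.0, -1.0]]
wrist_force: [0.3, -0.2, -0.6]
finger_gap: 0.0258
```

Run:
```python
from h import *
from rig import capture
goto(.4985,.280,.073)
c=capture("wrist"); np.savez("w9.npz",**c); crop(c,0,0,512,384,1.5,"pics/w9.png")
```

```text
rel cm [-0.02  0.44  5.98] rot deg [-0.    0.06  0.19] eef [0.4988 0.2844 0.1328] gap 0.0258 F [ 0.3 -0.2 -0.6] t 38.1 q7 -2.08
```

View pics/w9.png

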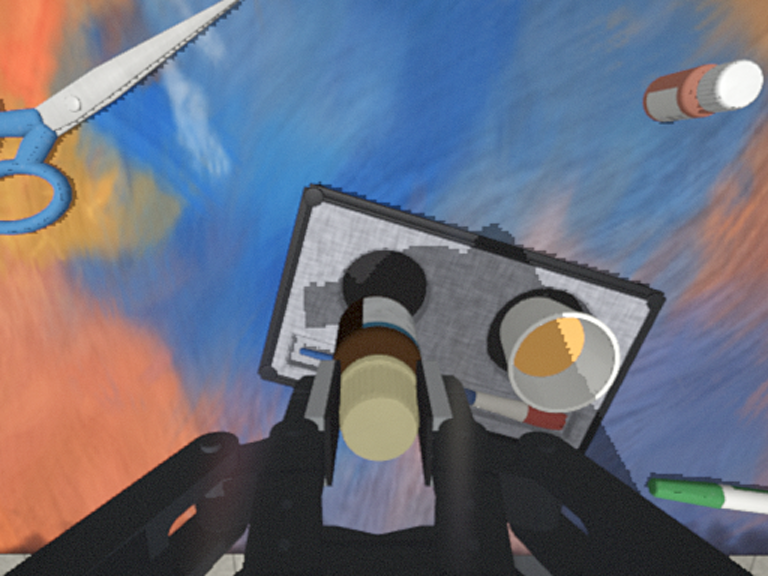

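Run:
```python
from h import *
c=np.load("w9.npz"); f=lambda c,u,v,z,k=1.5:atz(c,(u+.5)/k-.5,(v+.5)/k-.5,z)
A=f(c,307,187,.02);C=f(c,663,294,.02);u=(A-C)/np.linalg.norm(A-C); n=np.array([u[1],-u[0],0])
print("bpB",f(c,385,291,.02),(A+C)/2-.043*n+.048*u,"cup",f(c,564,361,.053),"pocketC",(A+C)/2-.043*n-.048*u)
```

```text
bpB [0.50025652 0.28014012 0.02      ] [0.50051449 0.28067139 0.02      ] cup [0.47348909 0.18860657 0.053     ] pocketC [0.47341232 0.18857648 0.02      ]
```

Consistent: bottle pocket at (0.500, 0.280), and the cup is centred in its pocket. Lowering.

Call:
{"name": "step_arm", "arguments": {"plan": [[0, 0, 0.2, 0, 0.3, 0, 0], [0, 0, 0, 0, 0.1, 0.4, 0], [0, 0, 0, 0, 0, 0.7, 0], [0, 0, 0, 0, 0, 0.8, 0], [0, 0, 0, 0, 0, 0.8, 0], [0, 0, 0, 0, 0, 0.6, 0], [0, 0, 0, 0, 0, 0.2, 0], [0, 0, 0, 0, 0, 0, 0]]}}

```text
time_s: 38.95
eef_pos: [0.4997, 0.2799, 0.0959]
tcp_rot: [[1.0, -0.001, 0.001], [-0.001, -1.0, 0.001], [0.001, -0.001, -1.0]]
wrist_force: [0.7, 0.2, -1.3]
finger_gap: 0.0254
```

```bash
python3 -c "
from h import *
goto(.499,.280,.073)"
```

```text
rel cm [-0.08 -0.01  2.29] rot deg [-0.07 -0.05 -0.08] eef [0.4997 0.2799 0.0959] gap 0.0254 F [ 0.7  0.2 -1.3] t 38.95 q7 -2.06
```

Call:
{"name": "step_arm", "arguments": {"plan": [[0, 0, 0, 0, 0, 0.4, 0], [0, 0, 0, 0, 0, 0.5, 0], [0, 0, 0, 0, 0, 0.5, 0], [0, 0, 0, 0, 0, 0.4, 0], [0, 0, 0, 0, 0, 0.3, 0], [0, 0, 0, 0, 0, 0.1, 0], [0, 0, 0, 0, 0, 0, 0], [0, 0, 0, 0, 0, 0, 0]]}}

```text
time_s: 39.75
eef_pos: [0.5008, 0.2805, 0.0731]
tcp_rot: [[1.0, -0.001, 0.003], [-0.001, -1.0, 0.002], [0.003, -0.002, -1.0]]
wrist_force: [-0.7, 0.6, 0.3]
finger_gap: 0.0251
```

```bash
python3 -c "
from h import *
goto(.499,.280,.073)"
```

```text
rel cm [-0.18  0.05  0.01] rot deg [-0.14 -0.16 -0.08] eef [0.5008 0.2805 0.0731] gap 0.0251 F [-0.7  0.6  0.3] t 39.75 q7 -2.06
```

Call:
{"name": "step_arm", "arguments": {"plan": [[0, 0, 0, 0, 0, 0.1, 0], [0, 0, 0, 0, 0, 0.1, 0], [0, 0, 0, 0, 0, 0, 0], [0, 0, 0, 0, 0, 0, 0.7], [0, 0, 0, 0, 0, 0, 0.7], [0, 0, 0, 0, 0, 0, 0.7], [0, 0, 0, 0, 0, 0, 0.7], [0, 0, 0, 0, 0, 0, 0.7]]}}

```text
time_s: 40.55
eef_pos: [0.5022, 0.2809, 0.0731]
tcp_rot: [[1.0, -0.002, 0.005], [-0.002, -1.0, 0.004], [0.005, -0.004, -1.0]]
wrist_force: [0.4, -0.4, 0.2]
finger_gap: 0.0597
```

Call:
{"name": "step_arm", "arguments": {"plan": [[0, 0, 0, 0, 0, -1, 0.7], [0, 0, 0, 0, 0, -3, 0.7], [0, 0, 0, 0, 0, -4, 0.7], [0, 0, 0, 0, 0, -4, 0.7], [0, 0, 0, 1, 4, -2, 0.7], [0, 0, 0, 2, 5, 0, 0.7], [0, 0, 0, 2, 5, 0, 0.7], [0, 0, 0, 2, 5, 0, 0.7]]}}

```text
time_s: 41.35
eef_pos: [0.5696, 0.1031, 0.2238]
tcp_rot: [[1.0, 0.019, 0.01], [0.019, -1.0, 0.011], [0.01, -0.01, -1.0]]
wrist_force: [0.7, 0.1, 0.1]
finger_gap: 0.0593
```

Call:
{"name": "step_arm", "arguments": {"plan": [[0, 0, 0, 2, 3, 0, 0.7], [0, 0, 0, 0, 1, 0, 0.7], [0, 0, 0, 0, 0, 0, 0.7], [0, 0, 0, 0, 0, 0, 0.7], [0, 0, 0, 0, 0, 0, 0.7], [0, 0, 0, 0, 0, 0, 0.7], [0, 0, 0, 0, 0, 0, 0.7], [0, 0, 0, 0, 0, 0, 0.7]]}}

```text
time_s: 42.15
eef_pos: [0.5909, 0.0596, 0.2271]
tcp_rot: [[1.0, 0.016, 0.013], [0.015, -1.0, 0.011], [0.014, -0.011, -1.0]]
wrist_force: [-0.3, 0.2, -1.5]
finger_gap: 0.0597
```

Run:
```python
from h import *
from rig import capture
goto(.65,0,.24)
a=capture("scene"); np.savez("sceneF.npz",**a); b=capture("side")
L=a["img"][135:235,110:210]; R=a["img"][240:360,230:350]; S1=b["img"][215:320,210:350]; S2=b["img"][145:205,290:370]
z=lambda i:cv2.resize(i[:,:,::-1],(400,300),interpolation=cv2.INTER_CUBIC)
z2=lambda i:cv2.resize(i[:,:,::-1],(400,int(400*i.shape[0]/i.shape[1])),interpolation=cv2.INTER_CUBIC)[:300]
def pad(i): return cv2.copyMakeBorder(i,0,300-i.shape[0],0,0,cv2.BORDER_CONSTANT)
cv2.imwrite("pics/fin.png",np.vstack([np.hstack([z(L[:75]),z(R[:90])]),np.hstack([pad(z2(S1)),pad(z2(S2))])]))
```

```text
rel cm [ 5.84  6.04 -1.27] rot deg [-0.64 -0.78  0.89] eef [0.5909 0.0596 0.2271] gap 0.0597 F [-0.3  0.2 -1.5] t 42.15 q7 -1.62
```

View pics/fin.png

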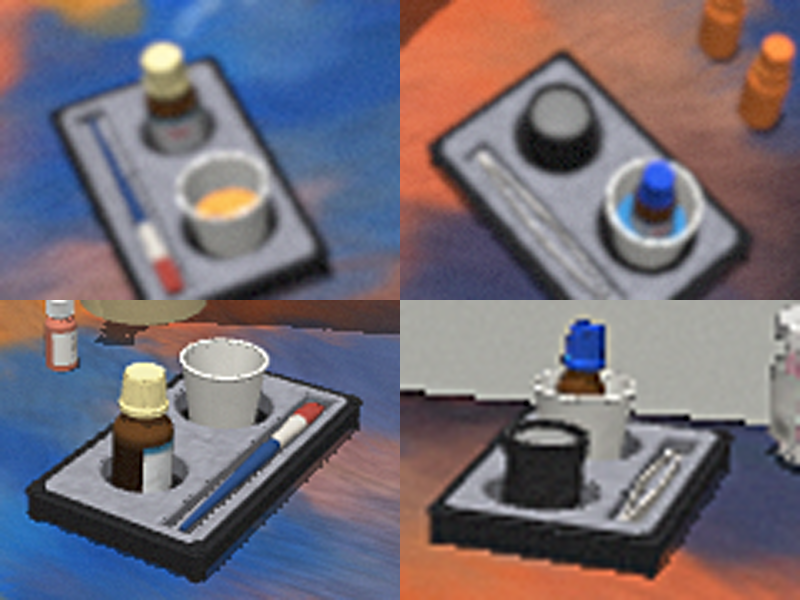

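Run:
```python
from h import *
a=np.load("sceneF.npz"); b=np.load("side0.npz")
for k,p,q,z in (("slim",(307.4,291.8),(327,150),.085),("cupT",(306.2,301.8),(327,161.6),.053),("loupe",(278.6,273),(318.6,172.4),.051),("stout",(151,149),(260.4,239.8),.085),("cupB",(166,180.8),(288.4,235.3),.053)):
    o1,d1=ray(a,*p);o2,d2=ray(b,*q); s=np.linalg.lstsq(np.c_[d1,-d2],o2-o1,rcond=None)[0]
    print(k,"tri",((o1+s[0]*d1+o2+s[1]*d2)/2).round(4),"expected z",z,"atz",atz(a,*p,z)[:2].round(4))
```

```text
slim tri [ 0.4695 -0.2751  0.0838] expected z 0.085 atz [ 0.47   -0.2753]
cupT tri [ 0.4673 -0.278   0.0499] expected z 0.053 atz [ 0.4663 -0.2788]
loupe tri [ 0.4772 -0.1923  0.0468] expected z 0.051 atz [ 0.4772 -0.1936]
stout tri [0.499  0.2785 0.0827] expected z 0.085 atz [0.5002 0.2772]
cupB tri [0.4712 0.1879 0.0514] expected z 0.053 atz [0.4731 0.1873]
```

```bash
python3 -c "
from rig import env; print(env.close_job())"
```

```text
the job is handed in; nothing more can be done
None
```

Both kits are made up and the job is handed in at about 42 s, well inside the 115 s limit. The hand-in gave no verdict, so what follows is from my own checks.

- **Cleaning-test tray:** the stand loupe is in its pocket, and one cup is in the cup pocket with the slim blue-capped bottle standing inside it.
- **Retouching tray:** the other cup, left empty, and the stout bottle are in their pockets.

No bottle was tipped, the orange look-alikes were not touched, and the gripper was open and clear at hand-in.

**Last checks:** in the final scene and side pictures everything stood upright and let go. By triangulation, each piece came out about 4 mm or less from its pocket centre, and the slim bottle about 4 mm from its cup's centre. Object tops measured 1 to 4 mm lower than expected, consistent with everything resting on its floor.

**Disagreements:**
- The three cameras differed by up to about 10 mm in x (usually 4 to 5 mm). I used values between the scene and wrist readings, then corrected from close wrist views.
- The side camera was less certain in y, where it looks nearly along the table.
- I judged tilt only by eye from the pictures.

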